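Clip the serving tools back into their case

TASK

Put the serving tools away in their bamboo case. The lid is snapped shut, so lever it up with the blade of the palette knife in the thumb notch and stand the lid wide open; then press every tool that lies about, the palette knife too, by its handle fully home into a spring clip of its own (heads towards the wall), and push the lid down until it snaps shut. Leave the pepper mill, the garlic and the kitchen timer standing where they are.

Things in the scene. Friction and masses are not known exactly. Their poses are not given: they have to be found in the camera images.
- case: Bamboo box, 232 mm (its x, away from the robot) by 264 mm (its y, to the left), fixed, turned up to 6 degrees. Origin: centre of its underside, on the worktop. Walls 6 mm, rim at z 60, lid 7 mm thick on it, flush all round. Floor at z 17. Cross rails along y (12 wide, tops at z 32): two (x -80, -16) carry the clips, 52 mm clear between for the fingers; one (x +74) is under the heads.
- lid (a joint): Lid angle: 0 shut, 1.57 upright, 1.85 at its stop. Hinged along the case's right (-y) upper edge, opens up and over to the right. Stiff: it stays where it is left and moves with 1 to 3 N at its edge. Two snap catches inside the left wall (case x -75 and +75) hold it shut: about 4 N up at the free edge frees them within 5 mm; about 3 N down on the free edge snaps it shut.
- hinge (a point): Middle of the hinge line: the case's right upper edge, 60 mm above the worktop. The hinge line runs along the case's x.
- lid_edge (a point): The lid's free edge above the notch, on its underside; moves with the lid. 264 mm from the hinge line.
- notch (a point): Centre of the thumb notch's mouth, in the outside of the case's left (+y) wall under the lid's free edge: 48 mm wide, 8 mm high (z 52 to 60 mm), open through the 6 mm wall into the case, 36 mm beyond the wall's middle (case x +36). A blade level in it can go 45 mm in without meeting a clip or catch.
- clip1 (a point): Seat of clip 1 of 4 (rightmost, at the hinge): where mid handle lies when home, 44 mm above the worktop. Two pairs of sprung steel jaws, one on each rail, along the case's x; lips 17 mm apart, 8 mm above the seat, flared to 36 mm at z 59. Pressed straight down (5 to 10 N) a handle snaps in; unseated it lies over 15 mm too high. Neighbours are 56 mm off: open the fingers 44 mm at most.
- clip2 (a point): Seat of clip 2 of 4 (second from the right): where mid handle lies when home, 44 mm above the worktop. Two pairs of sprung steel jaws, one on each rail, along the case's x; lips 17 mm apart, 8 mm above the seat, flared to 36 mm at z 59. Pressed straight down (5 to 10 N) a handle snaps in; unseated it lies over 15 mm too high. Neighbours are 56 mm off: open the fingers 44 mm at most.
- clip3 (a point): Seat of clip 3 of 4 (third from the right): where mid handle lies when home, 44 mm above the worktop. Two pairs of sprung steel jaws, one on each rail, along the case's x; lips 17 mm apart, 8 mm above the seat, flared to 36 mm at z 59. Pressed straight down (5 to 10 N) a handle snaps in; unseated it lies over 15 mm too high. Neighbours are 56 mm off: open the fingers 44 mm at most.
- clip4 (a point): Seat of clip 4 of 4 (leftmost): where mid handle lies when home, 44 mm above the worktop. Two pairs of sprung steel jaws, one on each rail, along the case's x; lips 17 mm apart, 8 mm above the seat, flared to 36 mm at z 59. Pressed straight down (5 to 10 N) a handle snaps in; unseated it lies over 15 mm too high. Neighbours are 56 mm off: open the fingers 44 mm at most.
- palette_knife: Cranked palette knife, 192 mm long, 80 g: dark wooden handle 96 mm long and 24 mm thick, flat steel blade 28 mm wide and 2.5 mm thick with a round tip. Origin: on the handle axis at mid handle, 12 mm above the surface it lies on. x points to the blade, z up: handle x -48 to +48, blade +66 to +144, 10.5 mm below the handle axis. Always there.
- turner: Turner: the same handle, slotted steel plate 46 mm wide from x +64 to +144 mm, 2.5 mm thick, 10.5 mm below the axis. Same frame as the palette knife. May be absent.
- fork: Two-pronged serving fork: the same handle, prongs 28 mm over all from x +66 to +144 mm, 5 mm thick, 9 mm below the axis. Same frame. May be absent.
- spoon: Serving spoon: the same handle, round bowl 42 mm across centred at x +123 mm, up to 12 mm below the axis. Same frame. May be absent.
- toaster_front (a point): Foot of the middle of the toaster's front, close behind the case. The toaster is fixed and solid, 334 mm wide (world y), 190 mm high: draw tools back towards the robot before carrying them past it.
- pepper_mill: Wooden pepper mill, 58 mm across and 150 mm high, standing in front of the hob at the left. Origin under its centre. Leave alone.
- garlic: Garlic bulb, 54 mm across, at the right end of the worktop. Origin under its centre. Leave alone.
- timer: Round white kitchen timer, 65 mm across and 50 mm high, in front of the kettle. Origin under its centre. Leave alone.

How it is judged:
By the outcome, as a careful person would: the job done as asked, in the order asked, and still so for the second after the job is handed in, with the robot touching nothing.
Of turner, fork, spoon only 2 to 3 are there at a start; the rules pass over those that are not, and their reading is None.
At some moment in a run one of palette_knife, turner, fork, spoon may be knocked a few centimetres aside while the robot is not near it.
It also fails if it takes over 210 s, if anything falls off the work surface, if the arm or the gripper's body presses on something with over 40 N, if the wrist force passes 120 N, or if a joint passes its speed limit or range.

ROBOT

A 6-joint arm with a two-finger parallel gripper is mounted at the origin on a cart in front of the work surface, level with it; the furniture and walls round the work are solid. World frame = base frame: x ahead of the robot, y to its left, z up, the work surface at z = 0. Lengths are in m, angles in rad, forces in N, time in s.
With the tool pointing down it reaches from about 0.25 to 0.725 m from the base axis. Payload 4 kg.
Tool frame: the origin (TCP) lies midway between the tips of the shut fingers; the grasp point (between the pads) lies 19 mm behind it; z points along the fingers, y is the line along which they close (so a half turn about z gives the same grasp; the last joint's range is limited). The gripper opens to 85 mm and grips with 20 to 120 N. Pads are 22 mm wide; open, the fingers measure 114 mm over their backs; the gripper's body (76 mm by 85 mm) begins 54 mm behind the grasp point. The pads swing forward as they close: fully open they stand 13 mm farther back than shut.
Start: joints at [1.187, 0.241, 0.005, 1.335, 0, 1.571], TCP at [0.187, 0.464, 0.231] pointing down, gripper open.
Joint ranges: [-2.72, 2.72], [-1.05, 1.87], [-1.09, 1.28], [-1.99, 2.15], [-1.42, 1.44], [-3.14, 3.14]. Speed limits (rad/s): [2.79, 2.79, 3.14, 3.14, 3.14, 3.14].

INTERFACE

Orientations are given as a unit quaternion [w, x, y, z].
In Python, from workcell import read_state, camera, close_job, masks_of, tip_of gives the robot as it stands.
- The arm moves only by the shell command python3 -m inch 'ROWS' [FORCE]. ROWS is a JSON object of lists of equal length, an entry for each row: "delta_pos": the shift along the world's x, y, z in units of 100 mm (1.0 is 100 mm), a list of three; "twist": the turn about the world's z in units of 2 rad (1.0 is 2 rad); "jaw": the opening, from -1 (shut) to 1 (fully open). In form: {"delta_pos": [[dx, dy, dz], ...], "twist": [twist, ...], "jaw": [jaw, ...]}. A call has 1 to 12 rows; each row is the pose to reach, as a shift and turn from the pose commanded when the call began; what a row does not reach only later rows make up. A row lasts 1/8 s, in which the tool goes at most 62.5 mm and 10.7 degrees, less where a joint would pass 70% of its speed; a pose out of reach is approached as far as the arm can. A call with a number of a shift or a turn outside -1 to 1 is refused whole. A call with a gripper value outside its range is refused whole. The fingers move at their own pace and stop on an object; FORCE is the grip in N (left out, the last holds). Time passes only in rows, so rows that repeat a pose let the fingers close. It gives the time, the measured TCP pose, the force, the opening and the grip force at its end, in the units of the state.
- read_state(): the state, without advancing time (a new reading comes with each control period).
- camera(name): name is "side" or "top" or "wrist"; returns a dict with "color" (384x512x3 uint8, red, green, blue), "depth" (384x512 float32, m along the optical axis (not along the pixel's ray), 0 where there is no reading), "mtx" (3x3 intrinsics, pixels), "cam_to_world" (4x4, takes a point from camera to world coordinates). Camera axes: x right, y down, z forward; pixel columns grow to the right and rows downward; lengths in m; the calibration is good to about 2 mm. The wrist camera is an equidistant fisheye: a pixel r from the principal point sees the ray r / f radians off the axis. A picture is of the moment at which its call begins.
- close_job(): hands the job in; it is judged then, once.
Trained networks look in a picture, given as the dict that the camera call returned (one of the last four; its "shot" number tells which), for a name from the list of things; names that differ only in an ending like _2 or _b are one class to them, and where a whole thing is asked for, a point or a joint stands for the part that bears it (a point fixed in the world has none). Each returns a list of dicts, best first, with "conf" (0 to 1); they miss things now and then, are a little off and sometimes report something else, mostly with a low value. They report only what shows in the picture. A call takes as long as a camera call.
- masks_of(picture, target): "mask" (384x512 bool, what is visible of it) and "rect" ([left, top, width, height] as shares, 0 to 1, of the picture: columns of its width, rows of its height, round what is visible of it).
- tip_of(picture, target): "at" ([column, row] as shares, 0 to 1, of the picture: columns of its width, rows of its height: a listed point, or the origin of a listed thing).
The state is a dict: "time": time; "qpos": joint angles; "joint_vel": joint speeds; "effort": joint torques, N m; "tcp_pos": TCP position; "eef_rot": TCP orientation; "contact_force": force on the tool from outside, world axes, zero at the start; "torque": the same for the moment, N m; "width": finger opening in m; "gripper_force": force on a finger pad.
Only numpy, scipy, OpenCV 4.12 (cv2) and the standard library are available. Lean on these libraries where they do the work, as an engineer would, in place of code of your own. Each camera call takes 0.05 s, during which the arm holds its last target. There are 200 camera calls.

## Working session

There is one attempt and no reset: what is moved stays moved. The work goes in short steps, Python scripts to look and compute and a shell command to move; the robot and the scene stay as the last step left them, time stands still between calls to the robot, and variables do not carry over. Pictures are saved under pics/ and viewed, at most 14 in all, crops included, and the job is handed in when it is done.

```bash
ls; mkdir -p pics; cat > h.py <<'E'
import numpy as np, cv2
from workcell import read_state, camera, close_job, masks_of, tip_of
def ray(p,c,r):
    K=p["mtx"];return np.array([(c-K[0,2])/K[0,0],(r-K[1,2])/K[1,1],1.])
def at_z(p,c,r,z):
    T=p["cam_to_world"];d=T[:3,:3]@ray(p,c,r);o=T[:3,3];return o+d*(z-o[2])/d[2]
def cloud(p):
    K=p["mtx"];D=p["depth"];v,u=np.mgrid[:384,:512]
    P=np.stack([(u-K[0,2])/K[0,0]*D,(v-K[1,2])/K[1,1]*D,D],-1)
    return P@p["cam_to_world"][:3,:3].T+p["cam_to_world"][:3,3]
def save(p,n,crop=None,s=1):
    im=p["color"][...,::-1]
    if crop: im=im[crop[1]:crop[3],crop[0]:crop[2]]
    cv2.imwrite(f"pics/{n}.png",cv2.resize(im,None,fx=s,fy=s,interpolation=cv2.INTER_CUBIC))
E
cat > m.py <<'E'
from h import *
import sys
s=read_state();print({k:np.round(v,3) for k,v in s.items()})
for cam in ("top","side"):
    p=camera(cam);save(p,cam+"0",s=1.5);W=cloud(p)
    for n in ["case","lid","palette_knife","turner","fork","spoon","pepper_mill","garlic","timer"]:
        for d in masks_of(p,n)[:2]:
            q=W[d["mask"]&(p["depth"]>0)]
            if len(q)<5: continue
            c=q.mean(0);e,v=np.linalg.eigh(np.cov(q[:,:2].T))
            print(cam,n,round(d["conf"],2),"n",len(q),"mean",c.round(3),"max",np.percentile(q,99,axis=0).round(3),"min",np.percentile(q,1,axis=0).round(3),"ax",v[:,1].round(2))
    for n,z in dict(notch=.056,lid_edge=.06,hinge=.06,palette_knife=.012,turner=.012,fork=.012,spoon=.012,toaster_front=0,pepper_mill=0,garlic=0,timer=0).items():
        for d in tip_of(p,n)[:2]:
            a=d["at"];print(cam,"tip",n,round(d["conf"],2),at_z(p,a[0]*512,a[1]*384,z).round(3))
E
python3 m.py
```

```text
pics
{'time': np.float64(0.0), 'qpos': array([1.187, 0.241, 0.004, 1.335, 0.   , 1.571]), 'joint_vel': array([ 0.001, -0.002, -0.001,  0.   , -0.   ,  0.002]), 'effort': array([ 1.0000e-03, -3.7232e+01,  2.5241e+01,  1.7000e-02,  0.0000e+00,
       -0.0000e+00]), 'tcp_pos': array([0.187, 0.463, 0.23 ]), 'eef_rot': array([-0.   ,  0.191,  0.982, -0.001]), 'contact_force': array([-0.509,  0.   ,  0.284]), 'torque': array([-0.009, -0.057, -0.001]), 'gripper_force': np.float64(0.0), 'width': np.float64(0.086)}
top case 0.73 n 5578 mean [ 0.487 -0.157  0.066] max [ 0.601 -0.028  0.072] min [ 0.375 -0.286  0.033] ax [0.03 1.  ]
top lid 0.58 n 5575 mean [ 0.487 -0.16   0.066] max [ 0.601 -0.03   0.072] min [ 0.375 -0.289  0.06 ] ax [-0.01  1.  ]
top palette_knife 0.72 n 351 mean [0.521 0.205 0.012] max [0.61  0.223 0.027] min [ 0.43   0.187 -0.004] ax [-0.99 -0.1 ]
top turner 0.7 n 396 mean [0.558 0.379 0.014] max [0.631 0.403 0.032] min [0.449 0.361 0.   ] ax [-0.99 -0.11]
top spoon 0.54 n 270 mean [0.518 0.46  0.02 ] max [0.616 0.486 0.033] min [0.431 0.442 0.003] ax [-0.99 -0.13]
top pep
[... 1981 characters left out ...]
 [0.68 0.73]
side timer 0.86 n 363 mean [ 0.566 -0.382  0.026] max [ 0.595 -0.35   0.047] min [ 0.548 -0.402  0.001] ax [-0.64  0.76]
side tip notch 0.97 [ 0.509 -0.052  0.056]
side tip notch 0.51 [ 0.407 -0.11   0.056]
side tip lid_edge 0.71 [ 0.533 -0.024  0.06 ]
side tip hinge 0.6 [ 0.491 -0.293  0.06 ]
side tip palette_knife 0.5 [0.451 0.144 0.012]
side tip turner 0.46 [0.485 0.348 0.012]
side tip spoon 0.65 [0.49  0.447 0.012]
side tip toaster_front 0.33 [0.622 0.085 0.   ]
side tip pepper_mill 0.88 [0.372 0.547 0.   ]
side tip garlic 0.66 [ 0.466 -0.38   0.   ]
side tip garlic 0.22 [0.515 0.503 0.   ]
side tip timer 0.82 [ 0.564 -0.372  0.   ]
side tip timer 0.66 [ 0.491 -0.161  0.   ]
```

View pics/top0.png

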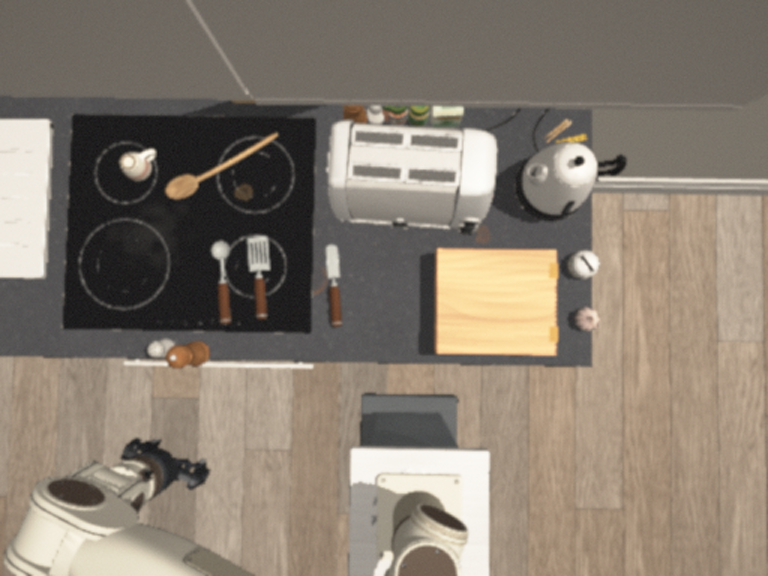

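```bash
cat > m2.py <<'E'
from h import *
# case pose from lid-top depth, tool axes from mask PCA of handle
p=camera("top");W=cloud(p)
for n in ["case","lid"]:
    m=masks_of(p,n)[0]["mask"]&(W[...,2]>.055)
    q=W[m][:,:2].astype(np.float32)
    r=cv2.minAreaRect(q*1000);print(n,r)
for n in ["palette_knife","turner","spoon"]:
    m=masks_of(p,n)[0]["mask"]&(p["depth"]>0)
    q=W[m]
    r=cv2.minAreaRect((q[:,:2]*1000).astype(np.float32));print(n,r)
    for lo in np.arange(.41,.64,.02):
        k=q[(q[:,0]>=lo)&(q[:,0]<lo+.02)]
        if len(k): print("  ",round(lo+.01,2),len(k),k[:,1].mean().round(4),k[:,1].min().round(3),k[:,1].max().round(3),np.median(k[:,2]).round(4))
    print(n,q[:,0].min(),q[:,0].max())
E
python3 m2.py
```

```text
case ((488.73284912109375, -112.24404907226562), (364.7223815917969, 232.50962829589844), 89.3818359375)
lid ((488.8223571777344, -112.24501037597656), (364.7223815917969, 232.3306427001953), 89.3818359375)
palette_knife ((520.301025390625, 206.18997192382812), (185.60113525390625, 28.80006980895996), 5.187301158905029)
   0.42 4 0.1952 0.19 0.2 0.022
   0.44 41 0.197 0.187 0.209 0.0212
   0.46 41 0.198 0.188 0.208 0.0214
   0.48 34 0.2002 0.191 0.209 0.0216
   0.5 33 0.2006 0.192 0.213 0.0213
   0.52 32 0.2043 0.193 0.214 0.02
   0.54 40 0.2082 0.194 0.223 0.0031
   0.56 44 0.2098 0.195 0.223 0.0016
   0.58 47 0.2107 0.198 0.223 0.0027
   0.6 39 0.213 0.199 0.224 0.0015
   0.62 2 0.2135 0.213 0.214 0.0009
palette_knife 0.4284035093697391 0.6128476917199865
turner ((540.1500854492188, 376.08251953125), (190.2923583984375, 46.801273345947266), 9.205024719238281)
   0.44 9 0.3668 0.36 0.374 0.0283
   0.46 38 0.3684 0.358 0.379 0.0266
   0.48 38 0.3698 0.359 0.387 0.0254
   0.5 42 0.3728 0.363 0.385 0.0265
   0.52 43 0.3735 0.364 0.385 0.0251
   0.54 27 0.3774 0.369 0.389 0.0195
   0.56 66 0.3807 0.357 0.404 0.0074
   0.58 77 0.3833 0.357 0.406 0.0067
   0.6 71 0.3858 0.365 0.406 0.0065
   0.62 63 0.3859 0.366 0.408 0.007
   0.64 10 0.3849 0.37 0.4 0.0073
turner 0.44590238794263004 0.6344988550514025
spoon ((488.548828125, -161.19491577148438), (232.81251525878906, 267.3306579589844), 0.3045000731945038)
   0.42 501 -0.1585 -0.294 -0.028 0.0664
   0.44 488 -0.1566 -0.29 -0.028 0.0661
   0.46 485 -0.1558 -0.286 -0.028 0.0665
   0.48 481 -0.1567 -0.286 -0.028 0.0665
   0.5 474 -0.1569 -0.286 -0.028 0.0662
   0.52 478 -0.1581 -0.288 -0.028 0.0665
   0.54 487 -0.1576 -0.295 -0.027 0.0664
   0.56 490 -0.158 -0.294 -0.027 0.0665
   0.58 482 -0.1572 -0.293 -0.027 0.0665
   0.6 328 -0.1559 -0.289 -0.027 0.0665
spoon 0.37207563112873276 0.6047948331433788
```

The top view shows the closed case at (496,302), the knife at (334,285), the turner at (259,275) and the spoon at (222,280). There is no fork. One more fit will give the case angle and tool axes.

```bash
cat > m3.py <<'E'
from h import *
p=camera("top");W=cloud(p)
z=W[...,2]; D=p["depth"]
m=(z>.058)&(z<.076)&(W[...,0]>.33)&(W[...,0]<.64)&(W[...,1]>-.33)&(W[...,1]<.02)
n,l,st,_=cv2.connectedComponentsWithStats(m.astype(np.uint8));k=1+np.argmax(st[1:,4]);m=l==k
r=cv2.minAreaRect((W[m][:,:2]*1000).astype(np.float32));print(r)
q=W[m]
for ax,b in ((0,(.40,.58)),(1,(-.27,-.05))):
    bins=np.arange(*b,.01);o=1-ax
    for f in (np.min,np.max):
        e=[f(q[(q[:,ax]>=c)&(q[:,ax]<c+.01)][:,o]) for c in bins];c=np.polyfit(bins+.005,e,1);print(ax,f.__name__,"slope",c[0].round(4),"mid",np.polyval(c,sum(b)/2).round(4))
def tool(n,xr,yr,zt):
    d=[d for d in masks_of(p,n)][0]["mask"]&(D>0)&(W[...,0]>xr[0])&(W[...,0]<xr[1])&(W[...,1]>yr[0])&(W[...,1]<yr[1])
    h=W[d&(z>zt)];a=W[d]
    c,s=np.polyfit(a[:,0],a[:,1],1)[::-1];u=np.array([1,s])/np.hypot(1,s)
    t=a[:,:2]@u;print(n,"slope",round(s,3),"along",t.min().round(3),t.max().round(3),"handle",(h[:,:2]@u).min().round(3),(h[:,:2]@u).max().round(3),"mid y by line at x", [(x,round(c+s*x,4)) for x in (.46,.47,.48,.49)],"hmean",h.mean(0).round(4))
tool("palette_knife",(.4,.65),(.1,.3),.014)
tool("turner",(.4,.66),(.3,.43),.018)
tool("spoon",(.4,.66),(.42,.55),.018)
p=camera("side");save(p,"side1",s=1.5)
E
python3 m3.py
```

```text
((488.3626708984375, -160.87977600097656), (232.4744415283203, 266.6460876464844), 0.12662242352962494)
0 min slope 0.0047 mid -0.2914
0 max slope -0.0002 mid -0.0285
1 min slope 0.0035 mid 0.3738
1 max slope 0.0058 mid 0.6026
palette_knife slope 0.103 along 0.445 0.636 handle 0.445 0.55 mid y by line at x [(0.46, np.float64(0.1988)), (0.47, np.float64(0.1998)), (0.48, np.float64(0.2008)), (0.49, np.float64(0.2018))] hmean [0.4753 0.2005 0.0209]
turner slope 0.112 along 0.48 0.671 handle 0.48 0.588 mid y by line at x [(0.46, np.float64(0.3687)), (0.47, np.float64(0.3698)), (0.48, np.float64(0.3709)), (0.49, np.float64(0.3721))] hmean [0.4914 0.3717 0.0257]
spoon slope 0.134 along 0.486 0.676 handle 0.486 0.673 mid y by line at x [(0.46, np.float64(0.4513)), (0.47, np.float64(0.4527)), (0.48, np.float64(0.454)), (0.49, np.float64(0.4553))] hmean [0.4766 0.4533 0.026 ]
```

View pics/side0.png

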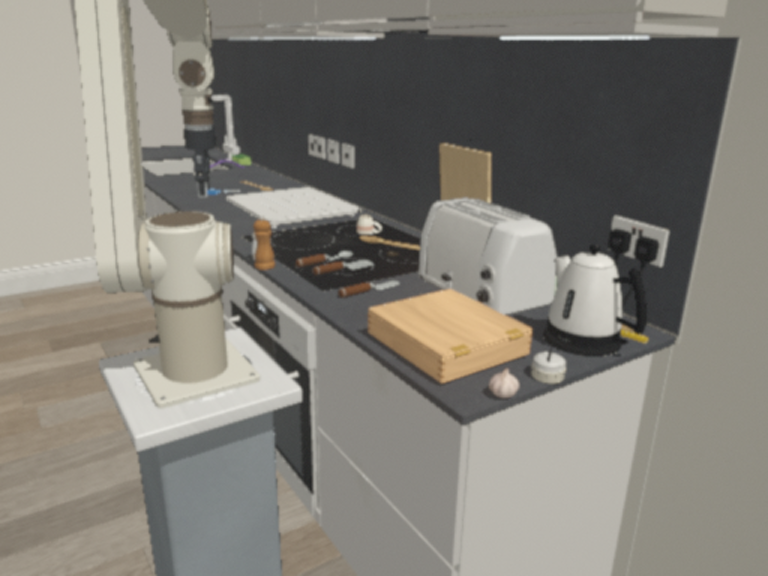

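```bash
python3 -m inch '{"delta_pos":[[0.5,-0.5,0],[1,-1,0],[1,-1,0],[1,-1,0]],"twist":[0.08,0.16,0.244,0.244],"jaw":[0.4,0.4,0.4,0.4]}' 60; python3 -m inch '{"delta_pos":[[0.5,-0.5,0],[1,-1,0],[1,-1,0],[1,-1,0]],"twist":[0,0,0,0],"jaw":[0.4,0.4,0.4,0.4]}';python3 -m inch '{"delta_pos":[[0.5,-0.3,0],[0.99,-0.617,0],[0.99,-0.617,-0.5],[0.99,-0.617,-1],[0.99,-0.617,-1],[0.99,-0.617,-1]],"twist":[0,0,0,0,0,0],"jaw":[0.4,0.4,0.4,0.4,0.4,0.4]}'
cat > c.py <<'E'
from h import *
import sys
p=camera("wrist");save(p,sys.argv[1],s=1.4)
s=read_state();print(s["tcp_pos"].round(4),s["eef_rot"].round(4),s["qpos"].round(2))
E
python3 c.py w1; python3 m3.py | grep -E "knife|turner"
```

```text
time: 3.15
tcp_pos: [0.2882, 0.3627, 0.2315]
eef_rot: [0.0, -0.05, 0.999, 0.0]
contact_force: [-0.4, 0.8, 0.6]
width: 0.0597
gripper_force: 0.0
time: 3.65
tcp_pos: [0.3873, 0.2639, 0.2312]
eef_rot: [-0.0, -0.051, 0.999, 0.0]
contact_force: [0.1, 0.7, -0.5]
width: 0.0598
gripper_force: 0.0
time: 4.4
tcp_pos: [0.4866, 0.2037, 0.133]
eef_rot: [0.001, -0.053, 0.999, 0.0]
contact_force: [0.6, 0.5, -0.5]
width: 0.0598
gripper_force: 0.0
[0.4874 0.2038 0.1337] [ 1.900e-03 -5.290e-02  9.986e-01  8.000e-04] [ 0.4   0.35 -0.1   1.11  0.    0.29]
palette_knife slope 0.243 along 0.523 0.65 handle 0.523 0.569 mid y by line at x [(0.46, np.float64(0.1811)), (0.47, np.float64(0.1835)), (0.48, np.float64(0.186)), (0.49, np.float64(0.1884))] hmean [0.51   0.1708 0.4117]Traceback (most recent call last):
  File "m3.py", line 18, in <module>
    tool("turner",(.4,.66),(.3,.43),.018)
    ~~~~^^^^^^^^^^^^^^^^^^^^^^^^^^^^^^^^^
  File "m3.py", line 13, in tool
    d=[d for d in masks_of(p,n)][0]["mask"]&(D>0)&(W[...,0]>xr[0])&(W[...,0]<xr[1])&(W[...,1]>yr[0])&(W[...,1]<yr[1])
      ~~~~~~~~~~~~~~~~~~~~~~~~~~^^^
IndexError: list index out of range
```

View pics/w1.png

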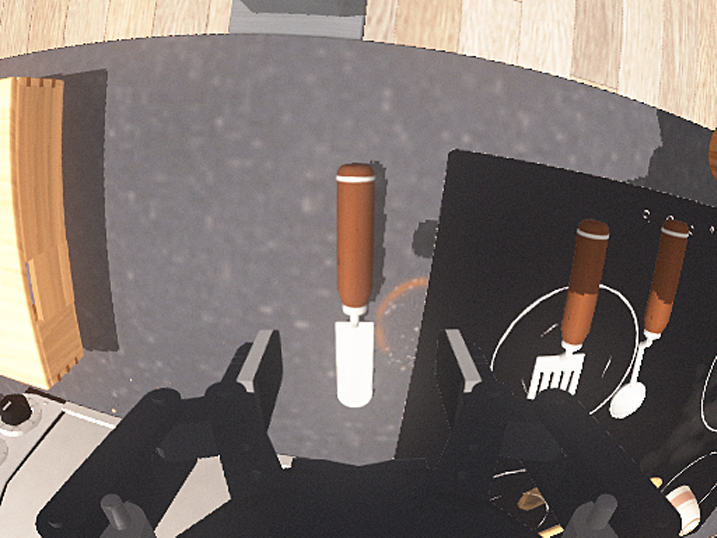

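Wrist view: the knife is centred between the pads (col 355, pads 262/452) and parallel to them. Going down to grip it.

```bash
python3 -m inch '{"delta_pos":[[0,-0.02,-0.4],[0,-0.02,-0.8],[0,-0.02,-1],[0,-0.02,-1]],"twist":[0,0,0,0],"jaw":[0.4,0.4,0.4,0.4]}'; python3 -m inch '{"delta_pos":[[0,0,-0.15],[0,0,-0.31],[0,0,-0.31],[0,0,-0.31],[0,0,-0.31],[0,0,-0.31],[0,0,-0.31],[0,0,-0.31]],"twist":[0,0,0,0,0,0,0,0],"jaw":[0.4,0.4,0.4,-1,-1,-1,-1,-1]}' 120
```

```text
time: 5.1
tcp_pos: [0.4856, 0.1997, 0.0308]
eef_rot: [-0.001, -0.052, 0.999, -0.0]
contact_force: [1.5, 0.0, 1.3]
width: 0.0598
gripper_force: 0.0
time: 6.1
tcp_pos: [0.4868, 0.2002, 0.0013]
eef_rot: [0.001, -0.052, 0.999, 0.0]
contact_force: [-0.4, -0.6, 5.8]
width: 0.0204
gripper_force: 117.5
```

```bash
python3 -m inch '{"delta_pos":[[0,0,0.3],[0,0,0.6],[-0.5,0,0.9],[-1,0,0.9],[-1,0,0.9]],"twist":[0,0,0,0,0],"jaw":[-1,-1,-1,-1,-1]}'; python3 c.py w2; python3 - <<'E'
from h import *
p=camera("side");save(p,"s2",(130,60,386,252),3)
E
```

```text
time: 6.72
tcp_pos: [0.3817, 0.1987, 0.0898]
eef_rot: [-0.002, -0.053, 0.999, -0.001]
contact_force: [-0.3, 0.1, -0.6]
width: 0.0203
gripper_force: 117.7
[0.3846 0.1996 0.0903] [-3.000e-04 -5.280e-02  9.986e-01 -2.000e-04] [ 0.48  0.23 -0.4   0.94 -0.    0.37]
```

View pics/s2.png

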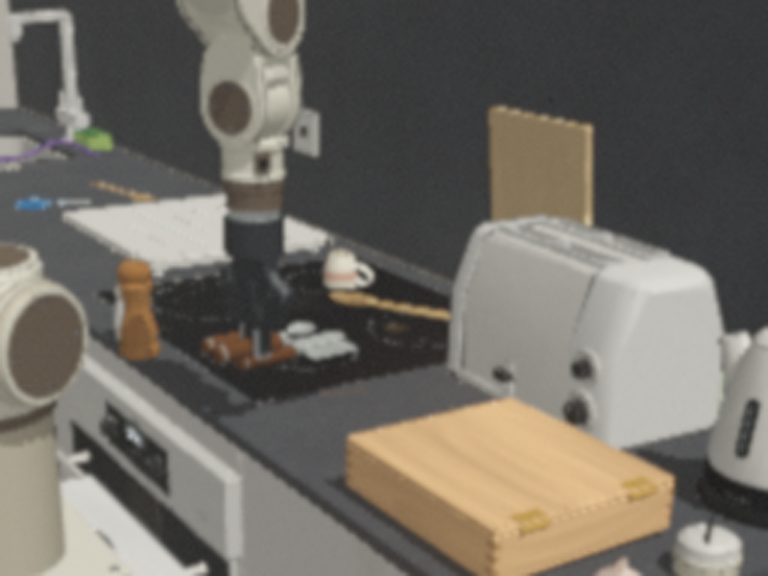

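The knife is held level above the worktop, and the case and timer are undisturbed. Turning the blade towards -y.

```bash
python3 -m inch '{"delta_pos":[[0,0,0],[0,0,0],[0,0,0],[0,0,0],[0,0,0],[0,0,0],[0,0,0],[0,0,0],[0,0,0],[0,0,0],[0,0,0],[0,0,0]],"twist":[-0.09,-0.18,-0.27,-0.36,-0.45,-0.54,-0.63,-0.72,-0.8,-0.838,-0.838,-0.838],"jaw":[-1,-1,-1,-1,-1,-1,-1,-1,-1,-1,-1,-1]}'; cat > k.py <<'E'
from h import *
# knife blade/handle points in the top and side views, relative to the tcp
s=read_state();t=s["tcp_pos"];print(t.round(4),s["eef_rot"].round(4),s["contact_force"].round(1))
import sys
for cam in sys.argv[1:]:
    p=camera(cam);save(p,"k_%s_%d"%(cam,p["shot"]),s=1.5);W=cloud(p)
    for d in masks_of(p,"palette_knife")[:2]:
        q=W[d["mask"]&(p["depth"]>0)];q=q[np.linalg.norm(q-t,axis=1)<.2]
        if len(q)<10: continue
        print(cam,round(d["conf"],2),len(q))
        for lo in np.arange(t[1]-.16,t[1]+.08,.02):
            k=q[(q[:,1]>=lo)&(q[:,1]<lo+.02)]
            if len(k)>2: print("  dy",round(lo+.01-t[1],3),len(k),"dx %.4f dz %.4f z10 %.4f"%(np.median(k[:,0])-t[0],np.median(k[:,2])-t[2],np.percentile(k[:,2],10)-t[2]))
        print(" ymin",q[:,1].min()-t[1])
E
python3 k.py top side
```

```text
time: 8.32
tcp_pos: [0.387, 0.2, 0.0902]
eef_rot: [0.0, 0.707, 0.707, 0.0]
contact_force: [0.2, -0.0, -0.0]
width: 0.0205
gripper_force: 117.6
[0.387  0.2    0.0902] [1.000e-04 7.073e-01 7.070e-01 2.000e-04] [ 0.2 -0.  -0. ]
top 0.82 210
  dy -0.13 18 dx -0.0012 dz 0.0004 z10 -0.0019
  dy -0.11 54 dx -0.0013 dz 0.0010 z10 -0.0025
  dy -0.09 54 dx -0.0017 dz 0.0014 z10 -0.0026
  dy -0.07 53 dx -0.0019 dz 0.0012 z10 -0.0019
  dy -0.05 17 dx -0.0020 dz 0.0028 z10 -0.0014
  dy -0.03 14 dx -0.0003 dz 0.0179 z10 0.0141
 ymin -0.12729505072560032
side 0.62 92
  dy -0.13 14 dx -0.0025 dz -0.0012 z10 -0.0037
  dy -0.11 17 dx -0.0016 dz -0.0005 z10 -0.0019
  dy -0.09 15 dx -0.0003 dz -0.0007 z10 -0.0021
  dy -0.07 15 dx -0.0003 dz -0.0007 z10 -0.0022
  dy -0.05 8 dx -0.0026 dz 0.0095 z10 0.0016
  dy -0.03 18 dx -0.0065 dz 0.0140 z10 0.0078
 ymin -0.13211304065594506
```

```bash
python3 -m inch '{"delta_pos":[[0.5,-0.2,0],[1,-0.4,0],[1,-0.4,-0.2],[1,-0.4,-0.34],[1,-0.4,-0.34]],"twist":[0,0,0,0,0],"jaw":[-1,-1,-1,-1,-1]}';python3 -m inch '{"delta_pos":[[0.38,-0.2,0],[0.38,-0.4,0],[0.38,-0.4,0],[0.38,-0.4,0]],"twist":[0,0,0,0],"jaw":[-1,-1,-1,-1]}'; python3 - <<'E'
from h import *
p=camera("side");save(p,"s3",(240,150,400,270),4.5)
p=camera("wrist");save(p,"w3",s=1.4)
s=read_state();print(s["tcp_pos"])
T=p["cam_to_world"];K=p["mtx"];o=T[:3,3]
for n,z in (("notch",.056),("lid_edge",.06)):
    for d in tip_of(p,n)[:2]:
        c,r=d["at"][0]*512-K[0,2],d["at"][1]*384-K[1,2];th=np.hypot(c,r)/K[0,0];ph=np.arctan2(r,c)
        v=T[:3,:3]@np.array([np.sin(th)*np.cos(ph),np.sin(th)*np.sin(ph),np.cos(th)]);print(n,d["conf"],(o+v*(z-o[2])/v[2]).round(4),d["at"])
E
```

```text
time: 9.15
tcp_pos: [0.4843, 0.1596, 0.0548]
eef_rot: [-0.001, 0.707, 0.707, -0.002]
contact_force: [-0.4, 0.2, 0.4]
width: 0.0202
gripper_force: 118.0
time: 9.65
tcp_pos: [0.5233, 0.1202, 0.0565]
eef_rot: [-0.0, 0.707, 0.707, -0.0]
contact_force: [-0.3, -0.2, -1.0]
width: 0.0202
gripper_force: 118.1
[0.52359732 0.12056621 0.05654986]
```

View pics/w3.png

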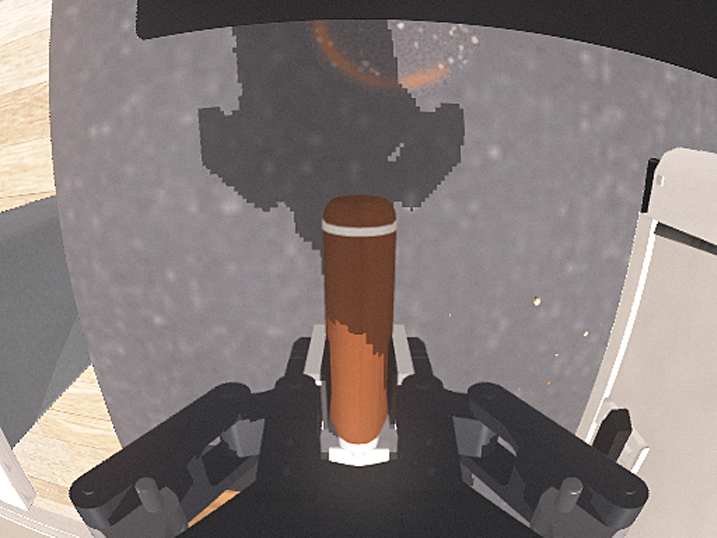

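The wrist view shows the knife square in the grip. The notch is hidden behind the gripper, so I'll insert slowly and watch the force.

```bash
python3 -m inch '{"delta_pos":[[0,-0.1,0],[0,-0.18,0],[0,-0.25,0],[0,-0.3,0],[0,-0.3,0]],"twist":[0,0,0,0,0],"jaw":[-1,-1,-1,-1,-1]}'; python3 -m inch '{"delta_pos":[[0,-0.1,0],[0,-0.2,0],[0,-0.28,0],[0,-0.28,0]],"twist":[0,0,0,0],"jaw":[-1,-1,-1,-1]}'; python3 k.py top side
```

```text
time: 10.48
tcp_pos: [0.5242, 0.0894, 0.0563]
eef_rot: [-0.0, 0.708, 0.706, -0.0]
contact_force: [-0.2, -0.6, -0.9]
width: 0.02
gripper_force: 118.1
time: 10.98
tcp_pos: [0.5242, 0.0612, 0.0563]
eef_rot: [-0.0, 0.708, 0.706, -0.0]
contact_force: [-0.1, 0.4, -0.8]
width: 0.0202
gripper_force: 118.1
[0.5242 0.0612 0.0563] [-0.      0.7079  0.7063 -0.    ] [-0.1  0.4 -0.8]
```

Inserted without resistance. Levering up.

```bash
python3 -m inch '{"delta_pos":[[0,0,0.03],[0,0,0.06],[0,0,0.1],[0,0,0.14],[0,0,0.14]],"twist":[0,0,0,0,0],"jaw":[-1,-1,-1,-1,-1]}'; python3 -m inch '{"delta_pos":[[0,0,0.05],[0,0,0.1],[0,0,0.2],[0,0,0.3],[0,0,0.3]],"twist":[0,0,0,0,0],"jaw":[-1,-1,-1,-1,-1]}'; cat > lid.py <<'E'
from h import *
s=read_state();print(s["tcp_pos"].round(4),s["eef_rot"].round(4),s["contact_force"].round(1))
for cam in ("top","side"):
    p=camera(cam);W=cloud(p);save(p,"L_%s_%d"%(cam,p["shot"]),s=1.5)
    for d in masks_of(p,"lid")[:1]:
        q=W[d["mask"]&(p["depth"]>0)];q=q[(q[:,2]>.05)&(q[:,0]>.38)&(q[:,0]<.6)]
        r=np.hypot(q[:,1]+.292,q[:,2]-.06);a=np.arctan2(q[:,2]-.065,q[:,1]+.292)
        print(cam,len(q),"angle med",np.median(a[r>.1]).round(3),"zmax",np.percentile(q[:,2],98).round(3))
E
python3 lid.py
```

```text
time: 11.8
tcp_pos: [0.5243, 0.0621, 0.0709]
eef_rot: [0.0, 0.708, 0.707, 0.0]
contact_force: [-0.6, -1.0, -2.5]
width: 0.0201
gripper_force: 119.3
time: 12.42
tcp_pos: [0.5251, 0.0622, 0.1017]
eef_rot: [0.001, 0.707, 0.707, 0.001]
contact_force: [-0.9, 0.9, -2.1]
width: 0.0204
gripper_force: 119.5
[0.5251 0.0622 0.1017] [6.000e-04 7.074e-01 7.068e-01 1.200e-03] [-0.9  0.9 -2.1]
top 5172 angle med 0.191 zmax 0.114
side 3152 angle med 0.184 zmax 0.111
```

```bash
python3 -m inch '{"delta_pos":[[0,-0.04,0.12],[0,-0.1,0.23],[0,-0.14,0.34],[0,-0.18,0.44],[0,-0.23,0.54],[0,-0.27,0.64],[0,-0.33,0.74],[0,-0.39,0.83],[0,-0.46,0.93],[0,-0.46,0.93]],"twist":[0,0,0,0,0,0,0,0,0,0],"jaw":[-1,-1,-1,-1,-1,-1,-1,-1,-1,-1]}'; python3 -m inch '{"delta_pos":[[0,-0.07,0.09],[0,-0.14,0.17],[0,-0.22,0.25],[0,-0.3,0.33],[0,-0.39,0.4],[0,-0.48,0.47],[0,-0.57,0.53],[0,-0.67,0.59],[0,-0.77,0.64],[0,-0.87,0.69],[0,-0.87,0.69]],"twist":[0,0,0,0,0,0,0,0,0,0,0],"jaw":[-1,-1,-1,-1,-1,-1,-1,-1,-1,-1,-1]}';python3 lid.py; ls pics
```

```text
time: 13.88
tcp_pos: [0.5248, 0.015, 0.1944]
eef_rot: [0.001, 0.708, 0.706, 0.0]
contact_force: [-0.3, 0.3, -2.3]
width: 0.0199
gripper_force: 119.6
time: 15.25
tcp_pos: [0.5246, -0.0723, 0.2629]
eef_rot: [0.001, 0.708, 0.706, 0.0]
contact_force: [0.2, -0.1, -0.8]
width: 0.0205
gripper_force: 119.9
[ 0.5246 -0.0723  0.2629] [9.000e-04 7.079e-01 7.063e-01 1.000e-04] [ 0.2 -0.1 -0.8]
top 250 angle med 1.214 zmax 0.712
side 5366 angle med 1.198 zmax 0.299
L_side_17.png
L_side_19.png
L_top_16.png
L_top_18.png
k_side_11.png
k_side_15.png
k_top_10.png
k_top_14.png
s2.png
s3.png
side0.png
side1.png
top0.png
w1.png
w2.png
w3.png
```

```bash
python3 -m inch '{"delta_pos":[[0,-0.1,0.05],[0,-0.19,0.09],[0,-0.3,0.12],[0,-0.41,0.15],[0,-0.52,0.16],[0,-0.63,0.18],[0,-0.74,0.19],[0,-0.85,0.2],[0,-0.85,0.2]],"twist":[0,0,0,0,0,0,0,0,0],"jaw":[-1,-1,-1,-1,-1,-1,-1,-1,-1]}'; python3 -m inch '{"delta_pos":[[0,-0.1,0],[0,-0.2,0],[0,-0.3,0],[0,-0.4,0],[0,-0.48,0],[0,-0.48,0]],"twist":[0,0,0,0,0,0],"jaw":[-1,-1,-1,-1,-1,-1]}';python3 lid.py; python3 -m inch '{"delta_pos":[[0,0.3,0],[0,0.6,0],[0,1,0],[0,1,0]],"twist":[0,0,0,0],"jaw":[-1,-1,-1,-1]}';python3 k.py side
```

```text
time: 16.58
tcp_pos: [0.5241, -0.1573, 0.2822]
eef_rot: [0.0, 0.708, 0.706, -0.0]
contact_force: [-0.6, 0.2, -0.9]
width: 0.02
gripper_force: 120.0
time: 17.32
tcp_pos: [0.5242, -0.2052, 0.2823]
eef_rot: [0.0, 0.708, 0.706, -0.0]
contact_force: [-0.6, 0.2, 0.3]
width: 0.0196
gripper_force: 119.7
[ 0.5242 -0.2052  0.2823] [ 3.000e-04  7.079e-01  7.063e-01 -3.000e-04] [-0.6  0.2  0.3]
side 4599 angle med 1.811 zmax 0.315
time: 18.02
tcp_pos: [0.5242, -0.1017, 0.2827]
eef_rot: [0.0, 0.706, 0.708, 0.0]
contact_force: [0.4, -0.5, -0.1]
width: 0.02
gripper_force: 119.8
[ 0.5242 -0.1017  0.2827] [1.000e-04 7.059e-01 7.083e-01 2.000e-04] [ 0.4 -0.5 -0.1]
side 0.51 166
  dy -0.13 5 dx -0.0102 dz -0.0042 z10 -0.0045
  dy -0.11 17 dx -0.0054 dz -0.0032 z10 -0.0046
  dy -0.09 20 dx -0.0015 dz -0.0037 z10 -0.0051
  dy -0.07 16 dx -0.0055 dz -0.0034 z10 -0.0047
  dy -0.05 14 dx -0.0024 dz 0.0000 z10 -0.0032
  dy -0.03 45 dx -0.0051 dz 0.0083 z10 -0.0005
  dy -0.01 10 dx -0.0105 dz 0.0086 z10 0.0026
  dy 0.03 16 dx -0.0082 dz 0.0090 z10 0.0016
  dy 0.05 23 dx -0.0079 dz 0.0086 z10 0.0011
 ymin -0.1279247102759584
```

Lid is wide open at about 1.8 rad and the knife is still level. Turning the blade towards the wall up here, above toaster height, and checking the clips.

```bash
python3 -m inch '{"delta_pos":[[-0.2,0.2,0],[-0.4,0.4,0],[-0.6,0.6,0],[-0.74,0.8,0],[-0.74,1,0],[-0.74,1,0],[-0.74,1,0],[-0.74,1,0],[-0.74,1,0],[-0.74,1,0],[-0.74,1,0],[-0.74,1,0]],"twist":[0.09,0.18,0.27,0.36,0.45,0.54,0.63,0.72,0.785,0.785,0.785,0.785],"jaw":[-1,-1,-1,-1,-1,-1,-1,-1,-1,-1,-1,-1]}'; cat > cl.py <<'E'
from h import *
for cam in ("top","side"):
    p=camera(cam);save(p,"C_%s_%d"%(cam,p["shot"]),(288,130,416,246) if cam=="top" else (230,120,400,270),4.5);W=cloud(p)
    for n in ("clip1","clip2","clip3","clip4","notch","lid_edge"):
        for d in tip_of(p,n)[:1]:
            a=d["at"];print(cam,n,round(d["conf"],2),at_z(p,a[0]*512,a[1]*384,.044 if n[0]=="c" else .056).round(4),(np.array(a)*[512,384]).round(0))
E
python3 cl.py; ls pics | grep C_
```

```text
time: 19.62
tcp_pos: [0.4503, -0.0043, 0.2823]
eef_rot: [0.0, 0.002, 1.0, -0.0]
contact_force: [-0.4, -0.4, -0.7]
width: 0.0196
gripper_force: 120.0
top clip1 0.95 [ 0.4524 -0.181   0.044 ] [336. 212.]
top clip2 0.95 [ 0.4524 -0.181   0.044 ] [336. 212.]
top clip3 0.95 [ 0.4524 -0.181   0.044 ] [336. 212.]
top clip4 0.95 [ 0.4524 -0.181   0.044 ] [336. 212.]
top notch 0.88 [ 0.5241 -0.0263  0.056 ] [290. 190.]
top lid_edge 0.74 [ 0.543  -0.4384  0.056 ] [414. 186.]
side clip1 0.87 [ 0.4353 -0.2535  0.044 ] [302. 233.]
side clip2 0.87 [ 0.4353 -0.2535  0.044 ] [302. 233.]
side clip3 0.87 [ 0.4353 -0.2535  0.044 ] [302. 233.]
side clip4 0.87 [ 0.4353 -0.2535  0.044 ] [302. 233.]
side notch 0.8 [ 0.517  -0.0466  0.056 ] [283. 201.]
side lid_edge 0.81 [1.3434 0.4236 0.056 ] [355. 142.]
C_side_24.png
C_top_23.png
```

View pics/C_top_23.png

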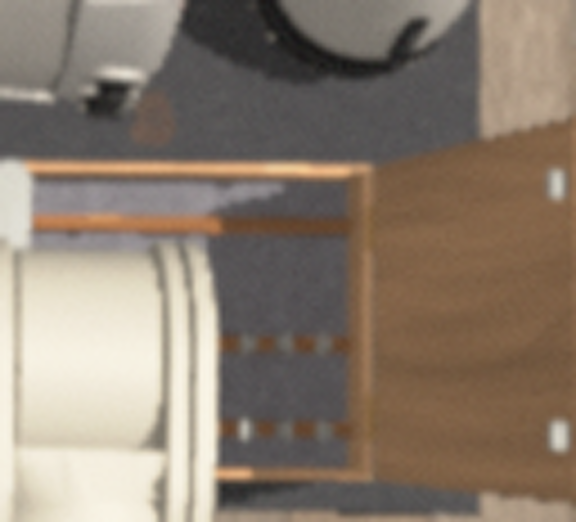

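```bash
python3 - <<'E'
from h import *
p=camera("top");W=cloud(p);z=W[...,2]
# steel jaws: points between z .035 and .062 strictly inside the case
m=(z>.048)&(z<.064)&(W[...,0]>.385)&(W[...,0]<.54)&(W[...,1]>-.277)&(W[...,1]<-.04)
n,l,st,ce=cv2.connectedComponentsWithStats(m.astype(np.uint8),connectivity=4)
for i in range(1,n):
    if st[i,4]>3:
        q=W[l==i];print(st[i,4],q.mean(0).round(4),q.min(0).round(3),q.max(0).round(3))
# full case rim
m=(z>.05)&(z<.066)&(W[...,1]>-.30)&(W[...,1]<-.02)&(W[...,0]>.35)&(W[...,0]<.63)
q=W[m];print("rim",q.min(0).round(3),q.max(0).round(3))
E
```

```text
11 [ 0.4723 -0.2013  0.0566] [ 0.466 -0.205  0.051] [ 0.479 -0.199  0.063]
11 [ 0.4727 -0.2292  0.0561] [ 0.466 -0.233  0.052] [ 0.48  -0.224  0.064]
15 [ 0.4728 -0.2565  0.0554] [ 0.467 -0.262  0.051] [ 0.48  -0.252  0.06 ]
11 [ 0.4092 -0.2016  0.0572] [ 0.402 -0.206  0.052] [ 0.416 -0.199  0.063]
10 [ 0.409  -0.2292  0.0566] [ 0.403 -0.234  0.051] [ 0.413 -0.224  0.063]
14 [ 0.4092 -0.2568  0.0558] [ 0.403 -0.262  0.051] [ 0.414 -0.252  0.061]
rim [ 0.372 -0.296  0.05 ] [ 0.604 -0.034  0.066]
```

The top view shows the case open with the lid right over to the right, and the jaw pairs at x .409 and .473. That puts clip mid x at .441, with clip 2 at y -.187, clip 3 at -.131 and clip 4 at -.075.

```bash
python3 -m inch '{"delta_pos":[[0,-0.4,0],[0,-0.8,0],[0,-1,0],[0,-1,0]],"twist":[0,0,0,0],"jaw":[-1,-1,-1,-1]}'; python3 -m inch '{"delta_pos":[[0,-0.4,0],[0,-0.82,0],[0,-0.82,-0.4],[0,-0.82,-0.8],[0,-0.82,-1],[0,-0.82,-1]],"twist":[0,0,0,0,0,0],"jaw":[-1,-1,-1,-1,-1,-1]}'; python3 -m inch '{"delta_pos":[[0,0,-0.4],[0,0,-0.8],[0,0,-1],[0,0,-1],[0,0,-1],[0,0,-1]],"twist":[0,0,0,0,0,0],"jaw":[-1,-1,-1,-1,-1,-1]}'; python3 k.py side
```

```text
time: 20.88
tcp_pos: [0.4502, -0.1052, 0.2822]
eef_rot: [-0.0, 0.002, 1.0, 0.0]
contact_force: [-0.2, 0.9, -1.7]
width: 0.0198
gripper_force: 120.0
time: 21.62
tcp_pos: [0.4491, -0.1847, 0.1807]
eef_rot: [-0.002, 0.0, 1.0, 0.001]
contact_force: [-0.2, -0.1, -0.6]
width: 0.0203
gripper_force: 119.9
time: 22.38
tcp_pos: [0.4516, -0.1865, 0.084]
eef_rot: [0.002, 0.001, 1.0, -0.001]
contact_force: [0.3, 0.5, -1.1]
width: 0.0199
gripper_force: 119.9
[ 0.4516 -0.1865  0.084 ] [ 1.6e-03  8.0e-04  1.0e+00 -6.0e-04] [ 0.3  0.5 -1.1]
side 0.63 4947
  dy -0.15 274 dx -0.0066 dz 0.1207 z10 0.1098
  dy -0.13 1711 dx 0.0198 dz 0.0569 z10 0.0160
  dy -0.11 1344 dx 0.0261 dz -0.0389 z10 -0.0685
  dy -0.09 73 dx -0.0762 dz -0.0505 z10 -0.0726
  dy -0.07 77 dx -0.0760 dz -0.0460 z10 -0.0697
  dy -0.05 93 dx -0.0751 dz -0.0423 z10 -0.0638
  dy -0.03 84 dx -0.0759 dz -0.0480 z10 -0.0707
  dy -0.01 97 dx -0.0749 dz -0.0509 z10 -0.0717
  dy 0.01 150 dx -0.0418 dz -0.0476 z10 -0.0704
  dy 0.03 139 dx -0.0403 dz -0.0523 z10 -0.0701
  dy 0.05 100 dx -0.0739 dz -0.0557 z10 -0.0703
  dy 0.07 135 dx -0.0428 dz -0.0539 z10 -0.0703
  dy 0.09 128 dx -0.0420 dz -0.0556 z10 -0.0709
 ymin -0.14644888552798674
```

```bash
python3 -m inch '{"delta_pos":[[0,0,-0.12],[0,0,-0.22],[0,0,-0.28],[0,0,-0.34],[0,0,-0.34]],"twist":[0,0,0,0,0],"jaw":[-1,-1,-1,-1,-1]}'; python3 -m inch '{"delta_pos":[[0,0,-0.06],[0,0,-0.11],[0,0,-0.16],[0,0,-0.16],[0,0,-0.16]],"twist":[0,0,0,0,0],"jaw":[-1,-1,-1,-1,-1]}'
```

```text
time: 23.1
tcp_pos: [0.4501, -0.1867, 0.0475]
eef_rot: [-0.0, 0.001, 1.0, -0.001]
contact_force: [1.2, -4.1, -4.6]
width: 0.0187
gripper_force: 115.0
time: 23.72
tcp_pos: [0.4507, -0.1869, 0.0425]
eef_rot: [0.003, 0.001, 1.0, -0.002]
contact_force: [-26.2, 5.6, 78.1]
width: 0.019
gripper_force: 126.7
```

78 N upward is too much, so something blocks it. Backing off and looking.

```bash
python3 -m inch '{"delta_pos":[[0,0,0.15],[0,0,0.2],[0,0,0.2]],"twist":[0,0,0],"jaw":[-1,-1,-1]}'; python3 -m inch '{"delta_pos":[[0,0,0.2],[0,0,0.3],[0,0,0.3]],"twist":[0,0,0],"jaw":[-1,-1,-1]}'; python3 - <<'E'
from h import *
p=camera("wrist");save(p,"w5",s=1.5)
E
```

```text
time: 24.1
tcp_pos: [0.4504, -0.1861, 0.052]
eef_rot: [0.0, 0.001, 1.0, 0.0]
contact_force: [-0.1, -3.2, 0.1]
width: 0.0191
gripper_force: 115.4
time: 24.48
tcp_pos: [0.4504, -0.1856, 0.0818]
eef_rot: [-0.0, 0.001, 1.0, 0.001]
contact_force: [-0.5, -0.2, 0.4]
width: 0.019
gripper_force: 116.0
```

View pics/w5.png

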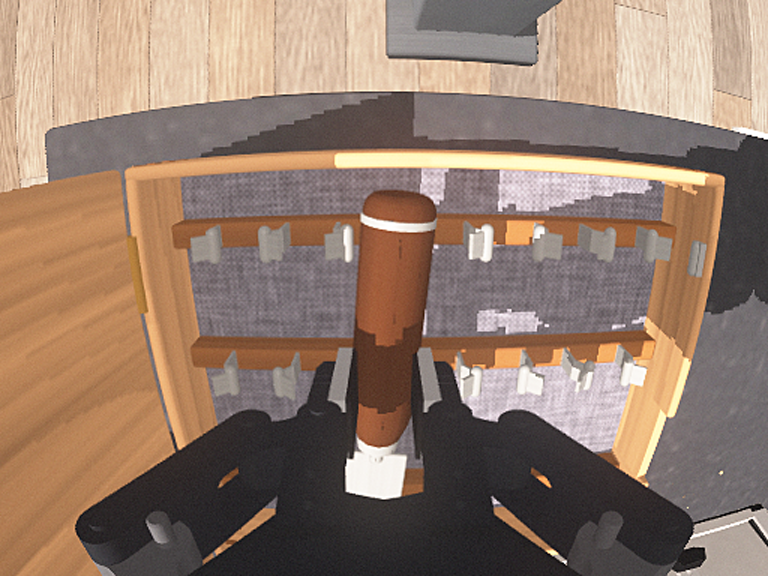

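The knife is still in the grip but looks slightly turned (handle line from (397,200) to (380,445), and the blade seems rolled). Measuring its attitude with the wrist depth.

```bash
cat >> h.py <<'E'
def wcloud(p):
    K=p["mtx"];D=p["depth"];v,u=np.mgrid[:384,:512];a=(u-K[0,2]);b=(v-K[1,2])
    r=np.hypot(a,b);th=r/K[0,0];ph=np.arctan2(b,a)
    P=np.stack([np.tan(th)*np.cos(ph)*D,np.tan(th)*np.sin(ph)*D,D],-1)
    return P@p["cam_to_world"][:3,:3].T+p["cam_to_world"][:3,3]
def held(name="palette_knife",zlo=-.03):
    # handle/blade of the held tool in the tool frame: x along knife, seen by the wrist camera
    s=read_state();t=s["tcp_pos"];p=camera("wrist");W=wcloud(p)-t
    for d in masks_of(p,name)[:1]:
        q=W[d["mask"]&(p["depth"]>0)];q=q[(np.abs(q[:,1])<.04)&(q[:,2]>zlo)&(q[:,2]<.05)&(np.abs(q[:,0])<.2)]
        print(name,round(d["conf"],2),len(q),"tcp",t.round(4))
        for lo in np.arange(-.08,.15,.01):
            k=q[(q[:,0]>=lo)&(q[:,0]<lo+.01)]
            if len(k)>8: print("  dx %.3f n%d ymin %.4f ymax %.4f ymid %.4f ztop %.4f z5 %.4f"%(lo+.005,len(k),*np.percentile(k[:,1],[2,98]),np.percentile(k[:,1],[2,98]).mean(),np.percentile(k[:,2],95),np.percentile(k[:,2],5)))
    return p
E
python3 -c "
from h import *
held()
p=camera('side');save(p,'s6',(250,110,410,230),5)"
```

```text
palette_knife 0.73 2486 tcp [ 0.45   -0.1855  0.0815]
  dx -0.075 n1551 ymin -0.0383 ymax 0.0383 ymid -0.0000 ztop -0.0218 z5 -0.0249
  dx -0.065 n31 ymin -0.0067 ymax 0.0156 ymid 0.0045 ztop 0.0029 z5 -0.0045
  dx -0.045 n361 ymin -0.0229 ymax 0.0397 ymid 0.0084 ztop -0.0231 z5 -0.0291
  dx -0.035 n285 ymin -0.0225 ymax 0.0397 ymid 0.0086 ztop 0.0016 z5 -0.0287
  dx -0.025 n28 ymin -0.0099 ymax 0.0141 ymid 0.0021 ztop 0.0028 z5 0.0000
  dx -0.015 n32 ymin -0.0394 ymax 0.0392 ymid -0.0001 ztop 0.0462 z5 -0.0002
  dx -0.005 n23 ymin -0.0246 ymax 0.0301 ymid 0.0028 ztop 0.0411 z5 0.0065
  dx 0.015 n45 ymin 0.0098 ymax 0.0398 ymid 0.0248 ztop -0.0230 z5 -0.0293
  dx 0.025 n103 ymin 0.0056 ymax 0.0399 ymid 0.0227 ztop -0.0229 z5 -0.0278
  dx 0.055 n11 ymin 0.0064 ymax 0.0098 ymid 0.0081 ztop -0.0109 z5 -0.0137
```

View pics/s6.png

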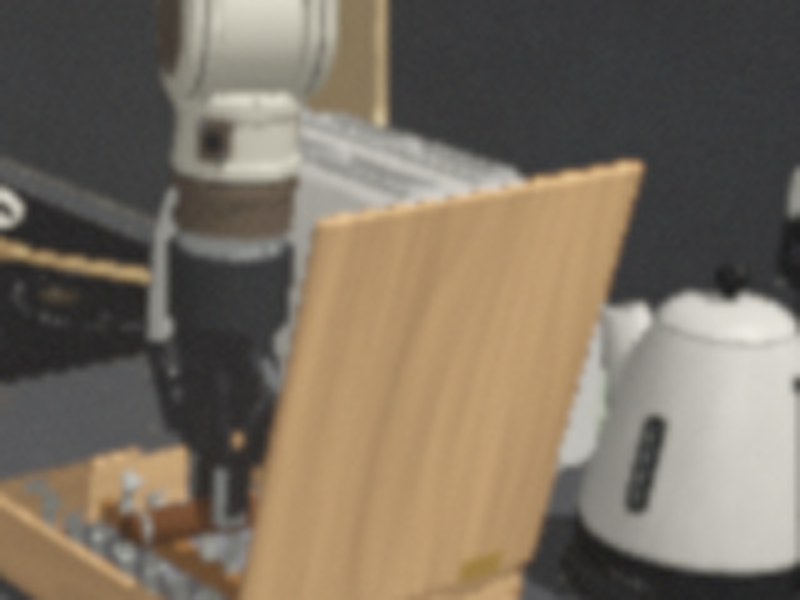

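```bash
cat >> h.py <<'E'
def held2(x0=-.1,x1=.15):
    s=read_state();t=s["tcp_pos"];p=camera("wrist");W=wcloud(p)
    hsv=cv2.cvtColor(p["color"],cv2.COLOR_RGB2HSV);D=p["depth"]
    red=((hsv[...,0]<13)&(hsv[...,1]>110)&(D>0))
    n,l,st,ce=cv2.connectedComponentsWithStats(red.astype(np.uint8));
    i=1+np.argmax(st[1:,4]*(np.abs(ce[1:,0]-256)<60));q=W[l==i];px=st[i];print("comp",px,"tcp",t.round(4))
    q=q-t
    for lo in np.arange(x0,x1,.01):
        k=q[(q[:,0]>=lo)&(q[:,0]<lo+.01)]
        if len(k)>8: print("  dx %.3f n%d y %.4f..%.4f ztop %.4f med %.4f z5 %.4f"%(lo+.005,len(k),*np.percentile(k[:,1],[2,98]),np.percentile(k[:,2],95),np.median(k[:,2]),np.percentile(k[:,2],5)))
    return p,W,l==i
E
python3 -c "
from h import *
p,W,m=held2()
t=read_state()['tcp_pos']
for n,c,r in (('rim',250,107),('rail',200,153),('rim2',300,107),('blade',250,318),('blade2',262,320),('blade3',238,314),('padL',226,255),('padR',286,255)): print(n,W[r,c].round(4),(W[r,c]-t).round(4))
"
```

```text
comp [  114   127   338   171 13341] tcp [ 0.4496 -0.1856  0.0813]
  dx -0.065 n597 y -0.0057..0.0141 ztop 0.0126 med 0.0094 z5 0.0018
  dx -0.055 n756 y -0.0067..0.0151 ztop 0.0133 med 0.0115 z5 0.0050
  dx -0.045 n3356 y -0.0942..0.1406 ztop 0.0125 med -0.0505 z5 -0.0611
  dx -0.035 n1681 y -0.0967..0.1180 ztop 0.0125 med 0.0066 z5 -0.0514
  dx -0.025 n843 y -0.0093..0.0125 ztop 0.0123 med 0.0106 z5 0.0043
  dx -0.015 n777 y -0.0100..0.0118 ztop 0.0119 med 0.0101 z5 0.0035
  dx -0.005 n597 y -0.0095..0.0087 ztop 0.0117 med 0.0100 z5 0.0068
  dx 0.005 n528 y -0.0093..0.0087 ztop 0.0113 med 0.0097 z5 0.0066
  dx 0.015 n2802 y -0.0946..0.1408 ztop 0.0099 med -0.0540 z5 -0.0637
  dx 0.025 n1399 y -0.0982..0.1353 ztop 0.0083 med -0.0504 z5 -0.0516
rim [ 0.3759 -0.1889  0.0584] [-0.0738 -0.0033 -0.023 ]
rail [ 0.4072 -0.2231  0.0298] [-0.0425 -0.0374 -0.0517]
rim2 [ 0.3755 -0.1616  0.0598] [-0.0741  0.024  -0.0217]
blade [ 0.5122 -0.19    0.07  ] [ 0.0625 -0.0043 -0.0115]
blade2 [ 0.5147 -0.1818  0.0694] [ 0.0651  0.0039 -0.0121]
blade3 [ 0.5093 -0.1982  0.0691] [ 0.0596 -0.0125 -0.0124]
padL [ 0.4375 -0.1993  0.1086] [-0.0122 -0.0136  0.0271]
padR [ 0.4378 -0.1724  0.1082] [-0.0119  0.0133  0.0267]
```

The wrist depth shows the knife did seat: the handle slid 11 mm down in the grip, so it was home at TCP .0425 and I then pulled it out. It is now yawed about 4° and sits 7 mm back. Straighten, press home and release, then regrip at mid handle to set it axially.

```bash
python3 -m inch '{"delta_pos":[[0.025,0,0],[0.025,0,-0.1],[0.025,0,-0.2],[0.025,0,-0.27],[0.025,0,-0.32],[0.025,0,-0.36],[0.025,0,-0.38],[0.025,0,-0.38]],"twist":[0.035,0.035,0.035,0.035,0.035,0.035,0.035,0.035],"jaw":[-1,-1,-1,-1,-1,-1,-1,-1]}' 60; python3 -c "
from h import *
p,W,m=held2(-.08,.01)"
```

```text
time: 25.72
tcp_pos: [0.4529, -0.1865, 0.0441]
eef_rot: [0.0, -0.034, 0.999, -0.0]
contact_force: [0.6, -3.9, -5.1]
width: 0.0188
gripper_force: 116.0
comp [   91   143   394   156 10356] tcp [ 0.4529 -0.1865  0.0441]
  dx -0.055 n750 y -0.0104..0.1432 ztop 0.0117 med 0.0080 z5 -0.0238
  dx -0.045 n4886 y -0.0950..0.1309 ztop 0.0109 med -0.0134 z5 -0.0238
  dx -0.035 n1220 y -0.0941..0.0679 ztop 0.0116 med 0.0087 z5 -0.0140
  dx -0.025 n844 y -0.0109..0.0109 ztop 0.0116 med 0.0098 z5 0.0038
  dx -0.015 n762 y -0.0112..0.0106 ztop 0.0115 med 0.0097 z5 0.0032
  dx -0.005 n598 y -0.0095..0.0085 ztop 0.0116 med 0.0100 z5 0.0065
  dx 0.005 n548 y -0.0088..0.0091 ztop 0.0114 med 0.0099 z5 0.0065
```

It is home: level, with the axis at about .0445. Releasing, then regripping mid handle with light force to check the axial position.

```bash
python3 -m inch '{"delta_pos":[[0,0,0],[0,0,0],[0,0,0],[0,0,0],[0,0,0.5],[0,0,0.8],[0,0,0.8]],"twist":[0,0,0,0,0,0,0],"jaw":[0,0,0,0,0,0,0]}' 40; cat > ca.py <<'E'
from h import *
import sys
# handle extents in the case by colour, wrist camera; z 0.05..0.075
p=camera("wrist");W=wcloud(p);z=W[...,2]
hsv=cv2.cvtColor(p["color"],cv2.COLOR_RGB2HSV)
m=(z>.045)&(z<.085)&(W[...,0]>.378)&(W[...,0]<.52)&(W[...,1]>-.28)&(W[...,1]<-.04)&(hsv[...,0]<13)&(hsv[...,1]>90)
n,l,st,ce=cv2.connectedComponentsWithStats(m.astype(np.uint8))
for i in range(1,n):
    if st[i,4]>60:
        q=W[l==i];s=np.polyfit(q[:,0],q[:,1],1);print(st[i,4],"x",np.percentile(q[:,0],[1,99]).round(4),"y mid",q[:,1].mean().round(4),"slope",s[0].round(3),"ztop front/back",[np.percentile(q[a,2],90).round(4) for a in (q[:,0]>.45,q[:,0]<.42) if a.sum()>10])
print(read_state()["tcp_pos"].round(4))
save(p,sys.argv[1],s=1.5)
E
python3 ca.py w6
```

```text
time: 26.65
tcp_pos: [0.4548, -0.1868, 0.127]
eef_rot: [0.003, -0.034, 0.999, -0.001]
contact_force: [-0.2, 0.1, 0.4]
width: 0.0427
gripper_force: 0.0
252 x [0.3852 0.3916] y mid -0.1888 slope -0.059 ztop front/back [np.float64(0.0538)]
2780 x [0.3953 0.477 ] y mid -0.1888 slope 0.003 ztop front/back [np.float64(0.0545), np.float64(0.0548)]
[ 0.4535 -0.1863  0.1252]
```

View pics/w6.png

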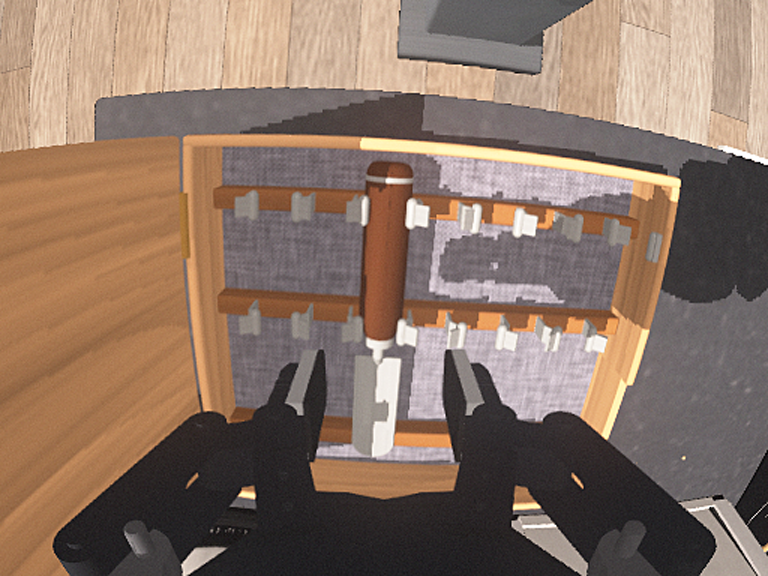

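The knife is snapped into clip 2, straight and level, but sits 8 mm towards the robot (rear end at x .385). Sliding it forward in the clip.

```bash
python3 -m inch '{"delta_pos":[[-0.17,-0.01,0],[-0.17,-0.01,-0.4],[-0.17,-0.01,-0.7],[-0.17,-0.01,-0.86],[-0.17,-0.01,-0.86],[-0.17,-0.01,-0.86],[-0.17,-0.01,-0.86],[-0.17,-0.01,-0.86],[-0.14,-0.01,-0.86],[-0.11,-0.01,-0.86],[-0.08,-0.01,-0.86],[-0.08,-0.01,-0.86]],"twist":[-0.035,-0.035,-0.035,-0.035,-0.035,-0.035,-0.035,-0.035,-0.035,-0.035,-0.035,-0.035],"jaw":[0,0,0,0,-1,-1,-1,-1,-1,-1,-1,-1]}' 50; python3 -m inch '{"delta_pos":[[0,0,0],[0,0,0],[0,0,0],[0,0,0.5],[0,0,0.8],[0,0,0.8]],"twist":[0,0,0,0,0,0],"jaw":[0,0,0,0,0,0]}'; python3 ca.py w7
```

```text
time: 28.2
tcp_pos: [0.4457, -0.1872, 0.0385]
eef_rot: [0.001, 0.001, 1.0, -0.0]
contact_force: [0.5, -2.4, -2.8]
width: 0.0219
gripper_force: 49.2
time: 28.95
tcp_pos: [0.447, -0.1878, 0.1211]
eef_rot: [0.003, 0.001, 1.0, -0.001]
contact_force: [0.5, -0.2, -0.4]
width: 0.0428
gripper_force: 0.0
271 x [0.3981 0.4044] y mid -0.1892 slope 0.009 ztop front/back [np.float64(0.0538)]
2618 x [0.4086 0.4891] y mid -0.1891 slope 0.01 ztop front/back [np.float64(0.0546), np.float64(0.0547)]
[ 0.4456 -0.1873  0.1193]
```

The knife is good: mid handle about .443. Re-measuring the other two, since something may have been knocked.

```bash
cat > t.py <<'E'
from h import *
p=camera("top");W=cloud(p);z=W[...,2];D=p["depth"]
for n in ("turner","spoon","fork"):
    for d in masks_of(p,n)[:2]:
        m=d["mask"]&(z<.045)&(z>-.01)&(D>0)&(W[...,0]>.3)&(W[...,0]<.7)&(W[...,1]>.05)
        a=W[m]
        if len(a)<100: continue
        h=W[m&(z>.018)]
        s,c=np.polyfit(h[:,0],h[:,1],1) if n=="spoon" else np.polyfit(a[:,0],a[:,1],1)
        s,c=np.polyfit(a[:,0],a[:,1],1);u=np.array([1,s])/np.hypot(1,s);t=a[:,:2]@u
        for tm in (t.min()+.048,t.max()-.144):
            x=(tm-u[1]*c)/(u[0]+u[1]*s);print(n,round(d["conf"],2),"slope %.3f mid %.4f %.4f"%(s,x,c+s*x),"ztop",np.percentile(h[:,2],90).round(4))
E
python3 t.py; python3 c.py w8 
```

```text
turner 0.89 slope 0.098 mid 0.4898 0.3720 ztop 0.0304
turner 0.89 slope 0.098 mid 0.4877 0.3718 ztop 0.0304
spoon 0.62 slope 0.136 mid 0.4780 0.4543 ztop 0.0305
spoon 0.62 slope 0.136 mid 0.4754 0.4539 ztop 0.0305
[ 0.4438 -0.1866  0.117 ] [-1.3e-03  9.0e-04  1.0e+00  6.0e-04] [-0.4   0.29 -0.24  1.04  0.   -0.4 ]
```

```bash
J='"jaw":[0.2,0.2,0.2]'; python3 -m inch '{"delta_pos":[[0,0.2,0.3],[0,0.6,0.3],[0,1,0.3]],"twist":[0.02,0.04,0.0525],"jaw":[0.2,0.2,0.2]}' 60 >/dev/null; python3 -m inch '{"delta_pos":[[0,0.5,0],[0,1,0]],"twist":[0,0],"jaw":[0.2,0.2]}' >/dev/null; python3 -m inch '{"delta_pos":[[0,0.5,0],[0,1,0]],"twist":[0,0],"jaw":[0.2,0.2]}' >/dev/null; python3 -m inch '{"delta_pos":[[0,0.5,0],[0,1,0]],"twist":[0,0],"jaw":[0.2,0.2]}' >/dev/null; python3 -m inch '{"delta_pos":[[0.2,0.5,0],[0.44,1,0],[0.44,1,0],[0.44,1,0]],"twist":[0,0,0,0],"jaw":[0.2,0.2,0.2,0.2]}'
```

```text
time: 30.88
tcp_pos: [0.4877, 0.3122, 0.1468]
eef_rot: [-0.001, -0.052, 0.999, -0.001]
contact_force: [-0.1, 0.3, -0.7]
width: 0.0511
gripper_force: 0.0
```

```bash
python3 -m inch '{"delta_pos":[[0.01,0.4,-0.1],[0.01,0.6,-0.3],[0.01,0.6,-0.3],[0.01,0.6,-0.3]],"twist":[0,0,0,0],"jaw":[0.2,0.2,0.2,0.2]}'; cat > hob.py <<'E'
from h import *
p=camera("wrist");W=wcloud(p);z=W[...,2];hsv=cv2.cvtColor(p["color"],cv2.COLOR_RGB2HSV)
m=(z>.012)&(z<.05)&(hsv[...,0]<13)&(hsv[...,1]>90)&(W[...,0]>.35)&(W[...,0]<.65)
n,l,st,ce=cv2.connectedComponentsWithStats(cv2.morphologyEx(m.astype(np.uint8),cv2.MORPH_CLOSE,np.ones((5,5))))
for i in range(1,n):
    if st[i,4]>200:
        q=W[(l==i)&(z>.01)&(z<.05)];s,c=np.polyfit(q[:,0],q[:,1],1);e=np.percentile(q[:,0],[1,99]);mx=e.mean();print(st[i,4],"x",e.round(4),"mid",mx.round(4),(c+s*mx).round(4),"slope",s.round(3),"ztop",np.percentile(q[:,2],90).round(4))
h=(np.abs(W[...,0]-.42)<.01)&(np.abs(W[...,1]-.41)<.02);print("hob z",np.median(z[h]))
print(read_state()["tcp_pos"].round(4))
E
python3 hob.py
```

```text
time: 31.38
tcp_pos: [0.4893, 0.3716, 0.1179]
eef_rot: [-0.001, -0.051, 0.999, -0.001]
contact_force: [0.2, -0.7, 0.5]
width: 0.0514
gripper_force: 0.0
359 x [0.3656 0.386 ] mid 0.3758 0.5019 slope 1.337 ztop 0.0471
2618 x [0.4295 0.521 ] mid 0.4752 0.4524 slope 0.097 ztop 0.0276
2836 x [0.4415 0.5334] mid 0.4875 0.3718 slope 0.087 ztop 0.0276
hob z 0.003532384651526166
[0.4897 0.3718 0.1184]
```

```bash
python3 -m inch '{"delta_pos":[[0,0,-0.4],[0,0,-0.8],[0,0,-1],[0,0,-1]],"twist":[0,0,0,0],"jaw":[0.2,0.2,0.2,0.2]}'; python3 -m inch '{"delta_pos":[[0,0,-0.08],[0,0,-0.13],[0,0,-0.13],[0,0,-0.13],[0,0,-0.13],[0,0,-0.13],[0,0,-0.13]],"twist":[0,0,0,0,0,0,0],"jaw":[0.2,0.2,0.2,-1,-1,-1,-1]}' 60;  python3 -m inch '{"delta_pos":[[-0.3,0,0.3],[-0.6,0,0.7],[-1,0,1],[-1,0,1],[-1,0,1]],"twist":[0,0,0,0,0],"jaw":[-1,-1,-1,-1,-1]}'; python3 -c "
from h import *
held2(-.08,.03)"
```

```text
time: 31.92
tcp_pos: [0.4888, 0.3711, 0.017]
eef_rot: [-0.001, -0.051, 0.999, -0.001]
contact_force: [0.6, -0.7, -0.0]
width: 0.051
gripper_force: 0.0
time: 32.8
tcp_pos: [0.49, 0.3732, 0.006]
eef_rot: [0.0, -0.052, 0.999, 0.0]
contact_force: [-0.4, -0.4, 4.0]
width: 0.0218
gripper_force: 58.9
time: 33.42
tcp_pos: [0.3898, 0.3729, 0.1049]
eef_rot: [0.0, -0.052, 0.999, -0.0]
contact_force: [0.1, -0.4, -2.0]
width: 0.0219
gripper_force: 58.8
comp [ 232  190   50  141 5893] tcp [0.3898 0.3729 0.1049]
  dx -0.035 n890 y -0.0143..0.0075 ztop 0.0220 med 0.0203 z5 0.0137
  dx -0.025 n974 y -0.0139..0.0083 ztop 0.0219 med 0.0200 z5 0.0132
  dx -0.015 n873 y -0.0128..0.0091 ztop 0.0219 med 0.0201 z5 0.0140
  dx -0.005 n759 y -0.0112..0.0096 ztop 0.0220 med 0.0201 z5 0.0157
  dx 0.005 n687 y -0.0101..0.0108 ztop 0.0218 med 0.0201 z5 0.0157
  dx 0.015 n639 y -0.0096..0.0122 ztop 0.0218 med 0.0201 z5 0.0150
  dx 0.025 n558 y -0.0092..0.0133 ztop 0.0217 med 0.0201 z5 0.0137
```

```bash
python3 -m inch '{"delta_pos":[[0,-0.3,0.2],[0,-0.6,0.2],[0,-1,0.2]],"twist":[-0.02,-0.04,-0.0525],"jaw":[-1,-1,-1]}' >/dev/null; python3 -m inch '{"delta_pos":[[0,-0.5,0],[0,-1,0]],"twist":[0,0],"jaw":[-1,-1]}' >/dev/null; python3 -m inch '{"delta_pos":[[0,-0.5,0],[0,-1,0]],"twist":[0,0],"jaw":[-1,-1]}' >/dev/null; python3 -m inch '{"delta_pos":[[0,-0.5,0],[0,-1,0]],"twist":[0,0],"jaw":[-1,-1]}' >/dev/null; python3 -m inch '{"delta_pos":[[0.2,-0.5,0],[0.52,-1,0],[0.52,-1.0,0],[0.52,-1.0,-0.2],[0.52,-1,-0.4],[0.52,-1,-0.4],[0.52,-1,-0.4]],"twist":[0,0,0,0,0,0,0],"jaw":[-1,-1,-1,-1,-1,-1,-1]}'; python3 -c "
from h import *
held2(-.08,.03)"; python3 ca.py w9
```

```text
time: 35.48
tcp_pos: [0.4417, -0.1269, 0.0853]
eef_rot: [-0.0, 0.001, 1.0, 0.0]
contact_force: [-0.4, -0.1, -0.7]
width: 0.022
gripper_force: 59.0
comp [ 227  190   59  141 6122] tcp [ 0.4417 -0.1269  0.0853]
  dx -0.035 n890 y -0.0108..0.0109 ztop 0.0221 med 0.0203 z5 0.0135
  dx -0.025 n962 y -0.0111..0.0107 ztop 0.0220 med 0.0201 z5 0.0137
  dx -0.015 n882 y -0.0109..0.0109 ztop 0.0220 med 0.0201 z5 0.0138
  dx -0.005 n746 y -0.0104..0.0100 ztop 0.0217 med 0.0202 z5 0.0160
  dx 0.005 n696 y -0.0109..0.0103 ztop 0.0219 med 0.0202 z5 0.0156
  dx 0.015 n639 y -0.0114..0.0103 ztop 0.0217 med 0.0201 z5 0.0151
  dx 0.025 n560 y -0.0116..0.0102 ztop 0.0218 med 0.0202 z5 0.0141
365 x [0.398  0.4051] y mid -0.188 slope 0.059 ztop front/back [np.float64(0.0536)]
2933 x [0.4088 0.4873] y mid -0.187 slope 0.014 ztop front/back [np.float64(0.0545), np.float64(0.0547)]
[ 0.4423 -0.1271  0.086 ]
```

```bash
python3 -m inch '{"delta_pos":[[0,-0.04,0],[0,-0.04,-0.12],[0,-0.04,-0.2],[0,-0.04,-0.26],[0,-0.04,-0.32],[0,-0.04,-0.38],[0,-0.04,-0.38]],"twist":[0,0,0,0,0,0,0],"jaw":[-1,-1,-1,-1,-1,-1,-1]}'; python3 -c "
from h import *
held2(-.03,.03)"
```

```text
time: 36.45
tcp_pos: [0.4418, -0.1313, 0.0471]
eef_rot: [0.0, 0.001, 1.0, -0.0]
contact_force: [0.0, -0.7, -0.0]
width: 0.0218
gripper_force: 58.9
comp [  31  163  383   30 6063] tcp [ 0.4418 -0.1313  0.0471]
  dx -0.025 n278 y -0.1296..0.0959 ztop -0.0154 med -0.0165 z5 -0.0180
```

```bash
python3 -m inch '{"delta_pos":[[0,0,-0.04],[0,0,-0.08],[0,0,-0.1],[0,0,-0.1]],"twist":[0,0,0,0],"jaw":[-1,-1,-1,-1]}'; python3 -m inch '{"delta_pos":[[0,0,-0.02],[0,0,-0.03],[0,0,-0.03]],"twist":[0,0,0],"jaw":[-1,-1,-1]}'
```

```text
time: 37.0
tcp_pos: [0.4414, -0.1311, 0.0367]
eef_rot: [-0.0, 0.001, 1.0, -0.0]
contact_force: [1.0, -1.9, -4.0]
width: 0.0218
gripper_force: 59.1
time: 37.38
tcp_pos: [0.4414, -0.1313, 0.0341]
eef_rot: [-0.0, 0.001, 1.0, -0.0]
contact_force: [-0.2, -3.3, -2.9]
width: 0.0222
gripper_force: 59.0
```

Snapped in (downward pull). Release and check, then fetch the spoon.

```bash
python3 -m inch '{"delta_pos":[[0,0,0],[0,0,0],[0,0,0],[0,0,0.5],[0,0,1],[0,0,1]],"twist":[0,0,0,0,0,0],"jaw":[0,0,0,0,0,0]}'; python3 ca.py w10; python3 t.py | grep spoon
```

```text
time: 38.12
tcp_pos: [0.4451, -0.1318, 0.1385]
eef_rot: [0.005, 0.001, 1.0, -0.001]
contact_force: [0.6, 0.2, -0.6]
width: 0.0428
gripper_force: 0.0
238 x [0.3923 0.3988] y mid -0.1329 slope -0.012 ztop front/back [np.float64(0.0538)]
213 x [0.3981 0.4044] y mid -0.1885 slope 0.013 ztop front/back [np.float64(0.054)]
2338 x [0.4028 0.4838] y mid -0.1329 slope 0.004 ztop front/back [np.float64(0.0546), np.float64(0.0547)]
2110 x [0.4085 0.4884] y mid -0.1875 slope -0.002 ztop front/back [np.float64(0.0546), np.float64(0.0547)]
[ 0.4434 -0.1314  0.1363]
spoon 0.66 slope 0.129 mid 0.4814 0.4549 ztop 0.0306
spoon 0.66 slope 0.129 mid 0.4721 0.4537 ztop 0.0306
```

```bash
python3 -m inch '{"delta_pos":[[0,0.3,0],[0,0.6,0],[0,1,0]],"twist":[0.02,0.04,0.06],"jaw":[0.2,0.2,0.2]}' 60 >/dev/null; python3 -m inch '{"delta_pos":[[0,0.5,0],[0,1,0]],"twist":[0,0],"jaw":[0.2,0.2]}' >/dev/null; python3 -m inch '{"delta_pos":[[0,0.5,0],[0,1,0]],"twist":[0,0],"jaw":[0.2,0.2]}' >/dev/null; python3 -m inch '{"delta_pos":[[0,0.5,0],[0,1,0]],"twist":[0,0],"jaw":[0.2,0.2]}' >/dev/null; python3 -m inch '{"delta_pos":[[0,0.5,0],[0,1,0]],"twist":[0,0],"jaw":[0.2,0.2]}' > /dev/null;  python3 -m inch '{"delta_pos":[[0.2,0.5,0],[0.34,0.85,0],[0.34,0.85,-0.15],[0.34,0.85,-0.15],[0.34,0.85,-0.15]],"twist":[0,0,0,0,0],"jaw":[0.2,0.2,0.2,0.2,0.2]}'; python3 hob.py
```

```text
time: 40.38
tcp_pos: [0.4751, 0.4523, 0.1186]
eef_rot: [-0.001, -0.059, 0.998, -0.001]
contact_force: [0.4, 0.2, 0.2]
width: 0.0517
gripper_force: 0.0
314 x [0.375  0.3863] mid 0.3806 0.5093 slope 1.92 ztop 0.048
2813 x [0.429  0.5207] mid 0.4748 0.455 slope 0.099 ztop 0.0276
hob z 0.0034063801942575134
[0.4755 0.4527 0.1194]
```

```bash
python3 -m inch '{"delta_pos":[[0,0.02,-0.4],[0,0.02,-0.8],[0,0.02,-1],[0,0.02,-1]],"twist":[0,0,0,0],"jaw":[0.2,0.2,0.2,0.2]}'; python3 -m inch '{"delta_pos":[[0,0,-0.08],[0,0,-0.13],[0,0,-0.13],[0,0,-0.13],[0,0,-0.13],[0,0,-0.13],[0,0,-0.13]],"twist":[0,0,0,0,0,0,0],"jaw":[0.2,0.2,0.2,-1,-1,-1,-1]}' 60;  python3 -m inch '{"delta_pos":[[0,0,0.3],[0,0,0.7],[0,0,1],[0,-0.3,1],[0,-0.7,1],[0,-1,1],[0,-1,1]],"twist":[0,0,0,0,0,0,0],"jaw":[-1,-1,-1,-1,-1,-1,-1]}'; python3 -c "
from h import *
held2(-.08,.03)"
```

```text
time: 40.92
tcp_pos: [0.4747, 0.4541, 0.018]
eef_rot: [-0.001, -0.059, 0.998, -0.001]
contact_force: [-0.9, 0.0, 0.5]
width: 0.0514
gripper_force: 0.0
time: 41.8
tcp_pos: [0.476, 0.4563, 0.007]
eef_rot: [0.0, -0.059, 0.998, 0.0]
contact_force: [-0.8, -0.1, 3.8]
width: 0.0219
gripper_force: 58.9
time: 42.68
tcp_pos: [0.4753, 0.3535, 0.1058]
eef_rot: [-0.001, -0.058, 0.998, -0.001]
contact_force: [-0.0, 0.1, -0.7]
width: 0.0216
gripper_force: 58.9
comp [ 231  191   51  141 5755] tcp [0.4753 0.3535 0.1058]
  dx -0.035 n719 y -0.0145..0.0075 ztop 0.0211 med 0.0193 z5 0.0126
  dx -0.025 n947 y -0.0137..0.0082 ztop 0.0209 med 0.0191 z5 0.0129
  dx -0.015 n879 y -0.0129..0.0091 ztop 0.0209 med 0.0191 z5 0.0125
  dx -0.005 n746 y -0.0110..0.0096 ztop 0.0208 med 0.0192 z5 0.0146
  dx 0.005 n680 y -0.0101..0.0108 ztop 0.0208 med 0.0190 z5 0.0146
  dx 0.015 n641 y -0.0094..0.0125 ztop 0.0207 med 0.0189 z5 0.0136
  dx 0.025 n568 y -0.0097..0.0134 ztop 0.0206 med 0.0190 z5 0.0119
```

```bash
python3 -m inch '{"delta_pos":[[-0.3,-0.3,0.1],[-0.6,-0.6,0.2],[-0.8,-1,0.2]],"twist":[-0.02,-0.04,-0.058],"jaw":[-1,-1,-1]}' >/dev/null; python3 -m inch '{"delta_pos":[[0,-0.5,0],[0,-1,0]],"twist":[0,0],"jaw":[-1,-1]}' >/dev/null; python3 -m inch '{"delta_pos":[[0,-0.5,0],[0,-1,0]],"twist":[0,0],"jaw":[-1,-1]}' >/dev/null; python3 -m inch '{"delta_pos":[[0,-0.5,0],[0,-1,0]],"twist":[0,0],"jaw":[-1,-1]}' >/dev/null; python3 -m inch '{"delta_pos":[[0.3,-0.3,0],[0.46,-0.3,0],[0.46,-0.3,-0.2],[0.46,-0.3,-0.4],[0.46,-0.3,-0.4],[0.46,-0.3,-0.4]],"twist":[0,0,0,0,0,0],"jaw":[-1,-1,-1,-1,-1,-1]}'; python3 -c "
from h import *
held2(-.08,.03)"; python3 ca.py w11
```

```text
time: 44.6
tcp_pos: [0.4425, -0.0737, 0.0868]
eef_rot: [0.0, -0.002, 1.0, -0.0]
contact_force: [0.2, 1.2, -0.9]
width: 0.0219
gripper_force: 59.1
comp [ 227  192   59  140 5993] tcp [ 0.4425 -0.0737  0.0868]
  dx -0.035 n734 y -0.0110..0.0108 ztop 0.0211 med 0.0192 z5 0.0127
  dx -0.025 n938 y -0.0107..0.0110 ztop 0.0209 med 0.0190 z5 0.0129
  dx -0.015 n875 y -0.0110..0.0109 ztop 0.0209 med 0.0190 z5 0.0123
  dx -0.005 n738 y -0.0105..0.0100 ztop 0.0208 med 0.0191 z5 0.0148
  dx 0.005 n695 y -0.0110..0.0105 ztop 0.0211 med 0.0192 z5 0.0147
  dx 0.015 n630 y -0.0114..0.0103 ztop 0.0209 med 0.0190 z5 0.0140
  dx 0.025 n551 y -0.0113..0.0103 ztop 0.0207 med 0.0191 z5 0.0140
376 x [0.3923 0.3993] y mid -0.1313 slope 0.084 ztop front/back [np.float64(0.0538)]
274 x [0.398 0.405] y mid -0.187 slope -0.077 ztop front/back [np.float64(0.0538)]
3134 x [0.4032 0.4844] y mid -0.1311 slope 0.009 ztop front/back [np.float64(0.0545), np.float64(0.0547)]
2416 x [0.409  0.4904] y mid -0.1858 slope 0.005 ztop front/back [np.float64(0.0544), np.float64(0.0545)]
[ 0.4428 -0.074   0.0872]
```

```bash
python3 -m inch '{"delta_pos":[[0,-0.012,0],[0,-0.012,-0.12],[0,-0.012,-0.2],[0,-0.012,-0.26],[0,-0.012,-0.32],[0,-0.012,-0.38],[0,-0.012,-0.38]],"twist":[0,0,0,0,0,0,0],"jaw":[-1,-1,-1,-1,-1,-1,-1]}'; python3 -m inch '{"delta_pos":[[0,0,-0.04],[0,0,-0.08],[0,0,-0.12],[0,0,-0.145],[0,0,-0.145]],"twist":[0,0,0,0,0],"jaw":[-1,-1,-1,-1,-1]}'
```

```text
time: 45.58
tcp_pos: [0.4418, -0.0755, 0.048]
eef_rot: [-0.0, -0.001, 1.0, -0.0]
contact_force: [-0.0, -1.2, -1.1]
width: 0.0221
gripper_force: 58.9
time: 46.2
tcp_pos: [0.4413, -0.0755, 0.0339]
eef_rot: [-0.0, -0.001, 1.0, -0.0]
contact_force: [-1.8, -2.9, 4.0]
width: 0.0219
gripper_force: 59.6
```

```bash
python3 -m inch '{"delta_pos":[[0,0,0],[0,0,0],[0,0,0],[0,0,0.5],[0,0,1],[0,0,1]],"twist":[0,0,0,0,0,0],"jaw":[0,0,0,0,0,0]}'; python3 -m inch '{"delta_pos":[[0,0.2,0.5],[0,0.2,1],[0,0.2,1],[0,0.2,1]],"twist":[0,0,0,0],"jaw":[-1,-1,-1,-1]}'; python3 ca.py w12; python3 - <<'E'
from h import *
p=camera("side");W=cloud(p);save(p,"s12",(230,100,400,230),4.5);
for d in masks_of(p,"fork")[:2]: print("fork",d["conf"],d["rect"])
d=masks_of(p,"lid")[0];q=W[d["mask"]];print("lid",np.percentile(q,[1,99],axis=0).round(3))
E
```

```text
time: 46.95
tcp_pos: [0.4451, -0.0757, 0.1377]
eef_rot: [0.005, -0.001, 1.0, -0.001]
contact_force: [0.4, 0.0, -0.3]
width: 0.0426
gripper_force: 0.0
time: 47.45
tcp_pos: [0.4411, -0.0551, 0.2325]
eef_rot: [-0.001, -0.001, 1.0, 0.0]
contact_force: [1.1, 0.4, -1.1]
width: 0.0001
gripper_force: 0.0
103 x [0.393  0.3987] y mid -0.1314 slope 0.303 ztop front/back [np.float64(0.0541)]
113 x [0.3943 0.4001] y mid -0.0762 slope 0.108 ztop front/back [np.float64(0.0537)]
93 x [0.398  0.4044] y mid -0.1873 slope -0.434 ztop front/back [np.float64(0.0538)]
1193 x [0.4029 0.4848] y mid -0.1314 slope 0.002 ztop front/back [np.float64(0.0545), np.float64(0.0547)]
1247 x [0.4048 0.4858] y mid -0.0762 slope 0.002 ztop front/back [np.float64(0.0548), np.float64(0.0546)]
1071 x [0.4089 0.4899] y mid -0.1866 slope 0.003 ztop front/back [np.float64(0.0545), np.float64(0.0546)]
[ 0.4407 -0.0551  0.232 ]
lid [[ 0.375 -0.35   0.059]
 [ 0.677 -0.174  0.317]]
```

View pics/w12.png

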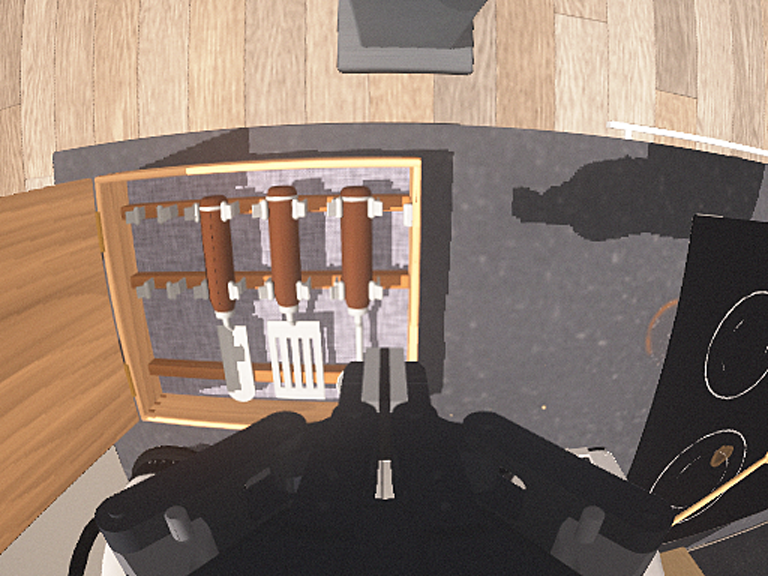

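All three tools are home, with handle tops level at .0546, and nothing else is lying about. Next, go over and behind the lid with the fingers shut.

```bash
python3 -m inch '{"delta_pos":[[0,0,0.5],[0.1,0,1],[0.3,-0.5,1],[0.3,-1,1],[0.3,-1,1]],"twist":[0,0,0,0,0],"jaw":[-1,-1,-1,-1,-1]}' >/dev/null; python3 -m inch '{"delta_pos":[[0,-0.2,0.4],[0,-0.6,0.4],[0,-1,0.4],[0,-1,0.4]],"twist":[0,0,0,0],"jaw":[-1,-1,-1,-1]}'; python3 -m inch '{"delta_pos":[[0,-0.5,0],[0,-1,0],[0,-1,0]],"twist":[0,0,0],"jaw":[-1,-1,-1]}'; python3 -m inch '{"delta_pos":[[0,-0.5,0],[0,-0.67,0],[0,-0.67,0],[0,-0.67,0]],"twist":[0,0,0,0],"jaw":[-1,-1,-1,-1]}'
```

```text
time: 48.78
tcp_pos: [0.4714, -0.2566, 0.3722]
eef_rot: [-0.001, 0.0, 1.0, 0.001]
contact_force: [0.6, 0.6, -0.2]
width: 0.0002
gripper_force: 0.0
time: 49.15
tcp_pos: [0.4715, -0.3567, 0.3715]
eef_rot: [-0.001, 0.0, 1.0, 0.001]
contact_force: [0.9, 0.3, -0.5]
width: -0.0002
gripper_force: 0.0
time: 49.65
tcp_pos: [0.4723, -0.4204, 0.3741]
eef_rot: [0.0, -0.002, 1.0, 0.0]
contact_force: [-0.3, 0.8, 0.3]
width: -0.0001
gripper_force: 0.0
```

```bash
python3 -m inch '{"delta_pos":[[0,0,-0.4],[0,0,-0.75],[0,0,-0.86],[0,0.2,-0.86],[0,0.4,-0.86],[0,0.53,-0.86],[0,0.65,-0.84],[0,0.77,-0.82],[0,0.88,-0.8],[0,1,-0.78],[0,1,-0.78]],"twist":[0,0,0,0,0,0,0,0,0,0,0],"jaw":[-1,-1,-1,-1,-1,-1,-1,-1,-1,-1,-1]}'; python3 -m inch '{"delta_pos":[[0,0.12,0],[0,0.24,-0.01],[0,0.36,-0.02],[0,0.47,-0.02],[0,0.6,-0.05],[0,0.72,-0.08],[0,0.83,-0.11],[0,0.94,-0.13],[0,0.94,-0.13]],"twist":[0,0,0,0,0,0,0,0,0],"jaw":[-1,-1,-1,-1,-1,-1,-1,-1,-1]}'; python3 lid.py
```

```text
time: 51.02
tcp_pos: [0.4717, -0.3211, 0.2959]
eef_rot: [-0.0, -0.002, 1.0, 0.0]
contact_force: [0.8, 0.2, 0.3]
width: 0.0003
gripper_force: 0.0
time: 52.15
tcp_pos: [0.4716, -0.2272, 0.2825]
eef_rot: [-0.0, -0.002, 1.0, 0.0]
contact_force: [-0.5, 0.5, -0.6]
width: -0.0001
gripper_force: 0.0
[ 0.4716 -0.2272  0.2825] [-3.0e-04 -1.7e-03  1.0e+00  4.0e-04] [-0.5  0.5 -0.6]
top 737 angle med 1.233 zmax 0.31
side 5308 angle med 1.245 zmax 0.302
```

```bash
python3 -m inch '{"delta_pos":[[0,0.11,-0.05],[0,0.22,-0.1],[0,0.32,-0.15],[0,0.43,-0.21],[0,0.53,-0.28],[0,0.63,-0.35],[0,0.73,-0.42],[0,0.83,-0.49],[0,0.83,-0.49]],"twist":[0,0,0,0,0,0,0,0,0],"jaw":[-1,-1,-1,-1,-1,-1,-1,-1,-1]}'; python3 -m inch '{"delta_pos":[[0,0.09,-0.08],[0,0.18,-0.17],[0,0.26,-0.25],[0,0.33,-0.34],[0,0.4,-0.44],[0,0.47,-0.54],[0,0.54,-0.64],[0,0.6,-0.75],[0,0.65,-0.86],[0,0.7,-0.97],[0,0.7,-0.97]],"twist":[0,0,0,0,0,0,0,0,0,0,0],"jaw":[-1,-1,-1,-1,-1,-1,-1,-1,-1,-1,-1]}'; python3 lid.py
```

```text
time: 53.48
tcp_pos: [0.4712, -0.1443, 0.233]
eef_rot: [-0.001, -0.002, 1.0, 0.0]
contact_force: [-0.4, -0.0, -1.2]
width: -0.0004
gripper_force: 0.0
time: 54.85
tcp_pos: [0.4708, -0.0748, 0.1356]
eef_rot: [-0.001, -0.001, 1.0, 0.0]
contact_force: [0.2, -0.2, -0.5]
width: -0.0004
gripper_force: 0.0
[ 0.4708 -0.0748  0.1356] [-1.2e-03 -1.4e-03  1.0e+00  3.0e-04] [ 0.2 -0.2 -0.5]
top 2223 angle med 0.297 zmax 0.143
side 3415 angle med 0.292 zmax 0.137
```

```bash
python3 -m inch '{"delta_pos":[[0.08,0.1,-0.1],[0.17,0.2,-0.2],[0.17,0.28,-0.3],[0.17,0.3,-0.4],[0.17,0.3,-0.5],[0.17,0.3,-0.57],[0.17,0.3,-0.62],[0.17,0.3,-0.62]],"twist":[0,0,0,0,0,0,0,0],"jaw":[-1,-1,-1,-1,-1,-1,-1,-1]}'; python3 -m inch '{"delta_pos":[[0,0,-0.02],[0,0,-0.04],[0,0,-0.06],[0,0,-0.08],[0,0,-0.08]],"twist":[0,0,0,0,0],"jaw":[-1,-1,-1,-1,-1]}'
```

```text
time: 56.05
tcp_pos: [0.4886, -0.0455, 0.0746]
eef_rot: [-0.0, -0.001, 1.0, -0.0]
contact_force: [-0.3, 0.4, -0.6]
width: 0.0004
gripper_force: 0.0
time: 56.68
tcp_pos: [0.4888, -0.0453, 0.067]
eef_rot: [0.0, -0.001, 1.0, -0.0]
contact_force: [-0.8, 0.4, 4.4]
width: -0.0001
gripper_force: 1.7
```

```bash
python3 -m inch '{"delta_pos":[[0,0,-0.01],[0,0,-0.02],[0,0,-0.02]],"twist":[0,0,0],"jaw":[-1,-1,-1]}'; python3 -m inch '{"delta_pos":[[0,0,0.3],[0,0.3,0.8],[0,0.8,1],[-0.4,1,1],[-0.6,1,1]],"twist":[0,0,0,0,0],"jaw":[-1,-1,-1,-1,-1]}'; python3 -m inch '{"delta_pos":[[-0.4,0.4,0],[-0.8,0.8,0.4],[-1,1,0.5],[-1,1,0.5]],"twist":[0,0,0,0],"jaw":[-1,-1,-1,-1]}'; python3 lid.py; python3 - <<'E'
from h import *
p=camera("side");W=cloud(p);save(p,"s13",s=1.5);z=W[...,2]
p2=camera("top");V=cloud(p2)
for n,q,U in (("top",p2,V),):
    for yb in ((-.27,-.24),(-.07,-.045)):
        for xb in ((.40,.43),(.55,.58)):
            m=(U[...,0]>xb[0])&(U[...,0]<xb[1])&(U[...,1]>yb[0])&(U[...,1]<yb[1])&(U[...,2]>.03)&(U[...,2]<.12);print(n,yb,xb,np.median(U[m][:,2]).round(4))
for n in ("pepper_mill","garlic","timer"):
    for d in tip_of(p2,n)[:1]: print(n,at_z(p2,d["at"][0]*512,d["at"][1]*384,0).round(3))
E
```

```text
time: 57.05
tcp_pos: [0.4888, -0.0453, 0.0667]
eef_rot: [0.001, -0.001, 1.0, -0.0]
contact_force: [-6.1, 0.6, 15.5]
width: -0.0003
gripper_force: 7.8
time: 57.68
tcp_pos: [0.4271, 0.0561, 0.1647]
eef_rot: [-0.0, -0.003, 1.0, 0.0]
contact_force: [-0.4, 0.9, 0.1]
width: 0.0002
gripper_force: 0.0
time: 58.18
tcp_pos: [0.3282, 0.1561, 0.2158]
eef_rot: [0.001, -0.003, 1.0, 0.001]
contact_force: [0.1, -0.2, -0.4]
width: 0.0001
gripper_force: 0.0
[0.3282 0.1561 0.2158] [ 1.2e-03 -3.2e-03  1.0e+00  6.0e-04] [ 0.1 -0.2 -0.4]
top 5300 angle med 0.008 zmax 0.072
side 2482 angle med -0.0 zmax 0.067
top (-0.27, -0.24) (0.4, 0.43) 0.0658
top (-0.27, -0.24) (0.55, 0.58) 0.0661
top (-0.07, -0.045) (0.4, 0.43) 0.0667
top (-0.07, -0.045) (0.55, 0.58) 0.0666
pepper_mill [0.354 0.537 0.   ]
garlic [ 0.455 -0.382  0.   ]
timer [ 0.584 -0.36   0.   ]
```

View pics/s13.png

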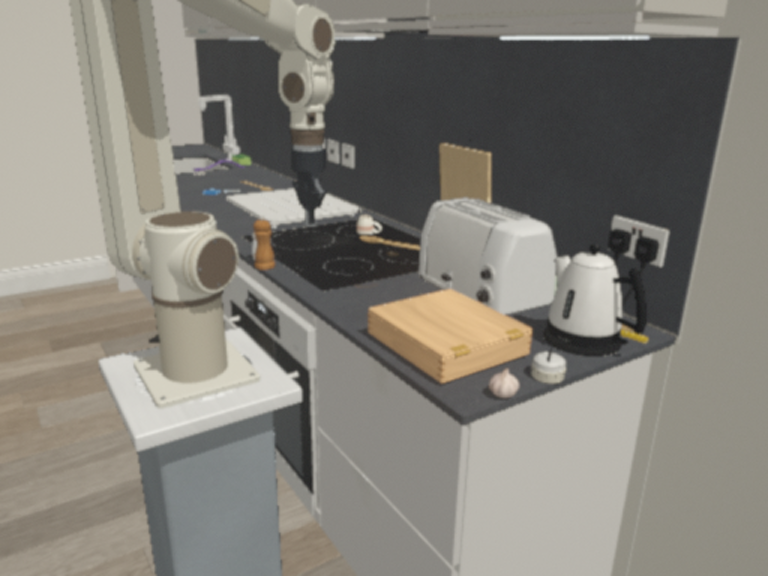

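The lid is shut flush, and the mill (262,245), garlic (503,384) and timer (548,366) are where they were. The robot is clear, so I'm handing in.

```bash
python3 -c "
from workcell import close_job
print(close_job())"
```

```text
the job is handed in; nothing more can be done
None
```

I handed the job in at about 58 s: the palette knife, turner and spoon (there was no fork) are seated in clips 2, 3 and 4, the lid is pushed down shut and flush, and the mill, garlic and timer stand where they were; the knife took two presses, the first peaking at 78 N at the wrist.

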